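# Bayonet cap on the punch pot, held home

## Task

Put the spare punch away: stand it, wide head down, in the brass pocket of the blue spring-loaded pot and let it go. Then fit the aluminium bayonet cap over it: lugs through the two slots, push down against the spring and twist clockwise (seen from above) a quarter turn to the stop. The spring would throw the cap back, so finish while still gripping the cap, turned to the stop and pressed down so that its collar sits fully on the pot's rim, and keep holding it like that; leave the other things on the bench where they are.

Things in the scene. Friction and masses are not known exactly. Their poses are not given: they have to be found in the camera images.
- pot: Blue pot fixed to the bench (it does not slide): square flange plate 116 x 116 x 8 mm, round wall 81 mm across, rim 52 mm high, bore 71 mm. Origin: centre of the underside; z up.
- pot_rim (a point): Centre of the pot's mouth, 52 mm above the pot's origin. Two steel lips (44 to 52 mm high) reach inward to a 59 mm opening, broken by two slots about 21 mm wide on the pot's +x and -x sides, each marked by a white dash on the outside of the wall. The cap's lugs go down through the slots and turn clockwise (from above) under the lips.
- pocket (a point): Centre of the floor of the round pocket in the brass carrier in the pot; 32 mm above the bench at rest. The pocket is 43 mm across and 6 mm deep; round it a flat brass ring, 38 mm above the bench at rest, bears four small dogs (5 mm high) that take the cap's lugs between them. The carrier is sprung: it yields down with the cap and turns with it.
- plunger (a joint): How far the carrier is pressed down, m: 0 at rest, 0.007 when the cap's collar is on the rim. The spring pushes up with 9 N at 0 and 15 N at 0.007 (the punch's 3 N weight rests on it).
- carrier (a joint): How far the carrier is turned, rad: 0 at rest, grows clockwise seen from above, stop at 1.5. A torsion spring turns it back (0.06 N m at 0, 0.24 N m at the stop).
- cap: Aluminium bayonet cap, 100 mm tall, about 0.2 kg, standing mouth down on the bench. Origin: centre of its open lower edge; z up. Hollow sleeve 55 mm outside, 49 mm inside, 66 mm deep. Two lugs at the lower edge on its +x and -x sides, 16 mm wide, 8 mm high, 65 mm across their tips. It is the same after half a turn. It goes in with its x axis along the pot's x axis, with 2 mm play all round.
- cap_collar (a point): Centre of the underside of the cap's collar, 21 mm above the cap's origin. Collar 80 mm across, 6 mm thick, with a red dash over each lug. Fully home it lies on the pot's rim (cap origin 31 mm above the bench). The lugs meet the brass ring with the cap origin at 38 mm and are free to turn under the lips below 36 mm. Let go when turned, the cap is pushed up by 5 mm and turned back.
- cap_bar (a point): Middle of the black bar grip on the cap's flat top, 85 mm above the cap's origin. The bar lies along the cap's x axis, above the lugs: 54 mm long, 14 mm thick, from 70 mm (the flat top) to 100 mm above the cap's origin.
- punch: Grey steel punch standing on its wide head, about 0.32 kg, 64 mm tall: head 40 mm across and 17 mm high at the bottom, shank 24 mm across from 17 to 64 mm. Origin: centre of the head's underside; z up.
- tape_roll: roll of beige tape lying flat, 104 x 102 x 25 mm; origin under its centre; bystander
- caliper: steel caliper lying flat, 64 x 205 x 10 mm; origin under its centre; bystander
- oil_can: green pump oil can with thin spout, 64 x 102 x 147 mm, upright; origin under its centre; bystander
- pliers: blue-handled pliers lying flat, 45 x 194 x 12 mm; origin under its centre; bystander
Mind the look-alikes: they are no part of the job. There is more than one size of the punch; the job needs the smallest.

How it is judged:
By the outcome, as a careful person would: the job done as asked, in the order asked, and still so for the second after the job is handed in, while the arm keeps its last pose, push and grip.
It also fails if it takes over 58 s, if anything falls off the work surface, if the arm or the gripper's body presses on something with over 40 N, if the wrist force passes 120 N, or if a joint passes its speed limit or range.

## Robot

A 7-joint arm with a two-finger parallel gripper is mounted at the origin on a cart in front of the work surface, level with it; the furniture and walls round the work are solid. World frame = base frame: x ahead of the robot, y to its left, z up, the work surface at z = 0. Lengths are in m, angles in rad, forces in N, time in s.
With the tool pointing down it reaches from about 0.4 to 0.85 m from the base axis. Payload 10.4 kg.
Tool frame: the origin (TCP) lies midway between the tips of the shut fingers; the grasp point (between the pads) lies 19 mm behind it; y points along the fingers, x is the direction in which the jaws open and shut, and the axes are right-handed (so a half turn about y gives the same grasp; the last joint's range is limited). The gripper opens to 87 mm and grips with 3 to 60 N. Pads are 19 mm wide; open, the fingers measure 117 mm over their backs; the gripper's body (75 mm by 190 mm) begins 51 mm behind the grasp point.
Start: joints at [1.112, 0.332, -0.065, 1.46, 0.022, 1.35, -0.088], TCP at [0.264, -0.567, 0.223] pointing down, gripper open.
Joint ranges: [-2.6, 2.6], [-0.5, 2.12], [-1.47, 1.34], [0.16, 2.42], [-1.27, 4.41], [0.06, 2.06], [-2.6, 2.6]. Speed limits (rad/s): [2.22, 2.22, 2.79, 2.79, 3.14, 3.14, 3.14].

## Interface

Orientations are given as a unit quaternion [x, y, z, w].
In Python, from bench import * gives the robot as it stands.
- The arm moves only by the tool jog_arm, never from a script. Its argument "commands" is a list of rows, each an object with "translation": the shift along the world's x, y, z in mm, a list of three; "twist": the turn about the world's z in rad. A call has 1 to 20 rows; each row shifts and turns the commanded pose from where the row before left it; what a row does not reach is not made up. A row lasts 1/10 s, in which the tool goes at most 50 mm and 8.59 degrees, less where a joint would pass 70% of its speed; a pose out of reach is approached as far as the arm can. A call is refused whole if a number of a shift passes 50 or a number of a turn 0.15, either way. A call with a gripper value outside its range is refused whole. "grip" is the closure, from 0 (fully open) to 1 (shut), set as the call begins (left out, the last holds). The fingers move at their own pace and stop on an object; "grip_force" is the grip in N (left out, the last holds). Time passes only in rows, so rows that do not move let the fingers close. It gives the time, the measured TCP pose, the force and the opening at its end, in the units of the state.
- read_state(): the state, without advancing time (a new reading comes with each control period).
- camera(name): name is "side" or "top" or "wrist"; returns a dict with "img" (480x640x3 uint8, red, green, blue), "fx", "fy", "cx", "cy" (pixels), "cam_to_world" (4x4, takes a point from camera to world coordinates). Camera axes: x right, y down, z forward; pixel columns grow to the right and rows downward; lengths in m; the calibration is good to about 2 mm. A picture is of the moment at which its call begins. There is no depth.
- close_job(): hands the job in, once; it reports no verdict.
The state is a dict: "time": time; "joint_positions": joint angles; "joint_vel": joint speeds; "joint_torque": joint torques, N m; "ee_pos": TCP position; "eef_rot": TCP orientation; "ft_force": force on the tool from outside, world axes, zero at the start; "torque": the same for the moment, N m; "width": finger opening in m.
Only numpy, scipy, OpenCV 4.12 (cv2) and the standard library are available. Lean on these libraries where they do the work, as an engineer would, in place of code of your own. Each camera call takes 0.05 s, during which the arm holds its last target.

## Working session

There is one attempt and no reset: what is moved stays moved. The work goes in short steps, Python scripts to look and compute and a tool call to move; the robot and the scene stay as the last step left them, time stands still between calls to the robot, and variables do not carry over. Pictures are saved under pics/ and viewed, and the job is handed in when it is done.

Besides the shell and the picture viewer there is one more tool, called after "Request:" as a command line: name --argument value ..., lists and objects as JSON in quotes. jog_arm: Moves the arm, as the interface text tells. Its arguments: {"type":"object","properties":{"commands":{"type":"array"},"grip":{"type":"number"},"grip_force":{"type":"number"}},"required":["commands"]}

```bash
ls; mkdir -p pics; python3 - <<'E'
from bench import *
import cv2,json
s=read_state();print(s)
for n in ["side","top","wrist"]:
    c=camera(n);cv2.imwrite(f"pics/{n}0.png",c["img"][:,:,::-1]);print(n,c["fx"],c["fy"],c["cx"],c["cy"],c["cam_to_world"])
E
```

```text
pics
{'time': 0.0, 'joint_positions': array([ 1.11244102,  0.33287443, -0.06474789,  1.46093372,  0.02164395,
        1.34989506, -0.08849728]), 'joint_vel': array([ 0.00037913,  0.00016509,  0.00099407, -0.00175351,  0.00060495,
       -0.00024034,  0.00218407]), 'joint_torque': array([-7.21132510e-04, -6.23257899e+01,  2.42493051e-02, -3.89899242e+01,
       -6.13353588e-02,  3.97680828e-02,  1.67797639e-04]), 'ee_pos': array([ 0.26365519, -0.56624406,  0.2217561 ]), 'eef_rot': array([-0.59603249,  0.3805147 , -0.37963879,  0.59651339]), 'ft_force': array([-0.02263231, -0.20393967,  0.20337734]), 'torque': array([ 0.0286655 , -0.06665637,  0.01846826]), 'width': 0.08695374473541931}
side 547.6971072917223 547.6971072917223 310.2233534515702 245.81318707799886 [[ 0.69284358 -0.58276417  0.4246807   0.17188081]
 [-0.72108213 -0.5622913   0.40480743 -0.39041166]
 [ 0.002887   -0.58669789 -0.80980075  0.86311105]
 [ 0.          0.          0.          1.        ]]
top 620.816618299813 620.816618299813 309.6439729074036 237.2611788267165 [[-2.19296066e-02 -9.86212812e-01  1.64022502e-01  3.66691443e-01]
 [-9.99759312e-01  2.17375988e-02 -2.96562985e-03  3.82977947e-02]
 [-6.40713195e-04 -1.64048059e-01 -9.86452140e-01  1.43248015e+00]
 [ 0.00000000e+00  0.00000000e+00  0.00000000e+00  1.00000000e+00]]
wrist 386.46628337592426 386.46628337592426 316.1673692236768 237.7982470952483 [[ 0.42257018 -0.86671181 -0.26503788  0.3345834 ]
 [-0.90632903 -0.40456956 -0.12202936 -0.53309078]
 [-0.00146198  0.29177749 -0.95648511  0.383538  ]
 [ 0.          0.          0.          1.        ]]
```

View pics/top0.png

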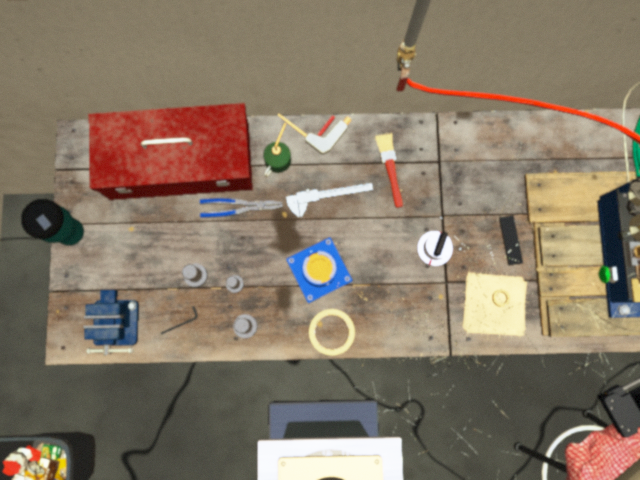

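View pics/side0.png

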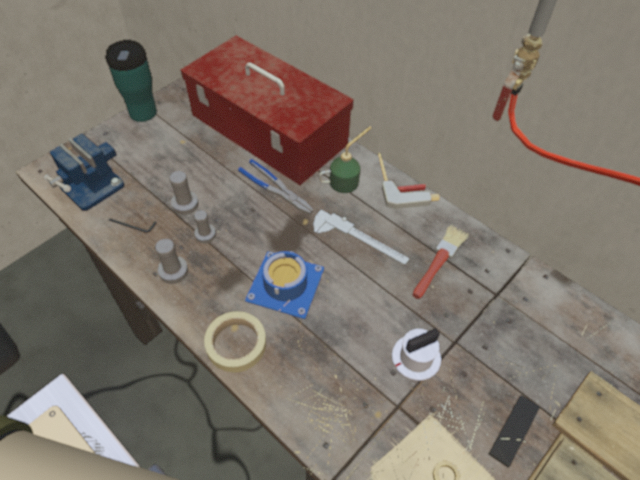

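View pics/wrist0.png

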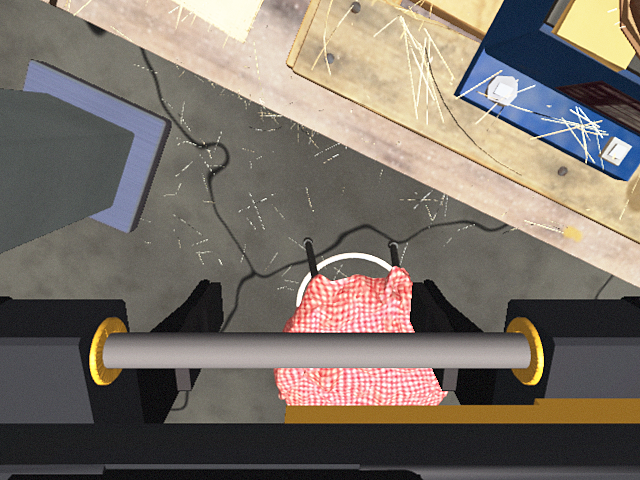

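The punch candidates in the top view are grey at about (193,275), (234,283) and (244,326). The middle one, (234,283), looks the smallest. The cap is at (435,248) and the pot at (319,268). Next I'll crop and measure.

```bash
cat > h.py <<'E'
import numpy as np,cv2
from bench import *
from scipy.spatial.transform import Rotation as R
def ray(c,u,v):
    d=np.array([(u-c["cx"])/c["fx"],(v-c["cy"])/c["fy"],1.]);M=c["cam_to_world"];return M[:3,3],M[:3,:3]@d
def onz(c,u,v,z):
    o,d=ray(c,u,v);return o+d*(z-o[2])/d[2]
def proj(c,p):
    M=c["cam_to_world"];q=M[:3,:3].T@(np.asarray(p)-M[:3,3]);return c["fx"]*q[0]/q[2]+c["cx"],c["fy"]*q[1]/q[2]+c["cy"]
def crop(c,u0,u1,v0,v1,k,name):
    im=c["img"][v0:v1,u0:u1,::-1];cv2.imwrite(name,cv2.resize(im,None,fx=k,fy=k,interpolation=cv2.INTER_CUBIC))
def cents(mask,c,z,amin=20):
    n,l,s,ce=cv2.connectedComponentsWithStats(mask.astype(np.uint8))
    for i in range(1,n):
        if s[i,4]>amin: print(ce[i].round(1),s[i],onz(c,*ce[i],z).round(4))
E
python3 - <<'E'
from h import *
t=camera("top");s=camera("side")
crop(t,170,330,230,350,5,"pics/t1.png");crop(t,390,470,210,280,8,"pics/t2.png")
crop(s,150,350,160,320,4,"pics/s1.png")
print(R.from_quat(read_state()["eef_rot"]).as_matrix().round(3))
for u,v in [(193,275),(234,283),(244,326),(319,267),(435,248)]: print(onz(t,u,v,.02).round(3))
E
```

```text
[[ 0.422 -0.     0.907]
 [-0.907  0.001  0.422]
 [-0.001 -1.    -0.   ]]
[0.52  0.302 0.02 ]
[0.5   0.209 0.02 ]
[0.402 0.186 0.02 ]
[0.532 0.014 0.02 ]
[ 0.57  -0.254  0.02 ]
```

View pics/t1.png

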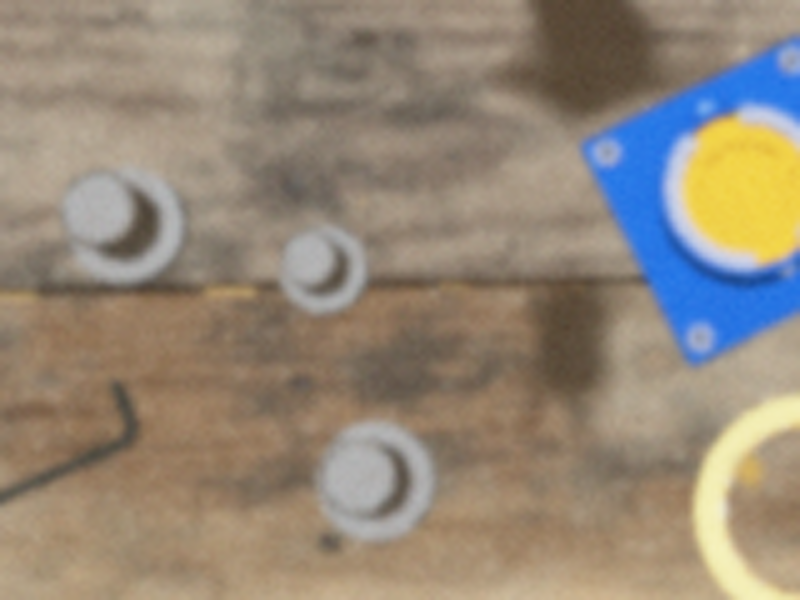

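View pics/t2.png

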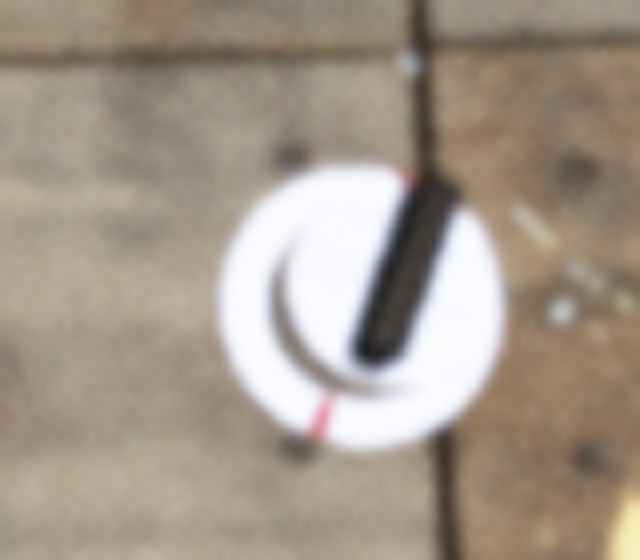

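View pics/s1.png

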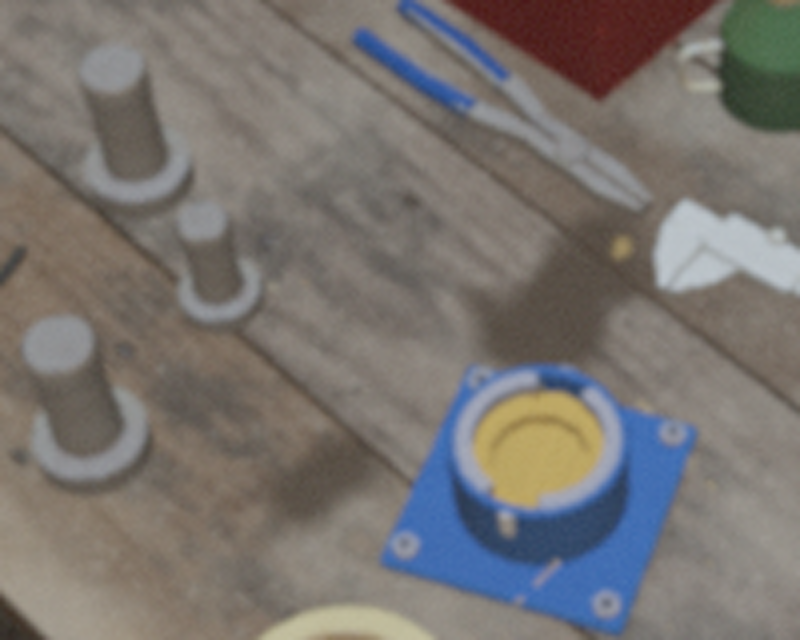

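Choice confirmed: the middle punch is the smallest. Its head spans about 17 px, which is roughly 39 mm. Next is precise measuring of the punch, pot and cap.

```bash
python3 - <<'E'
from h import *
t=camera("top");s=camera("side")
crop(t,280,360,230,305,8,"pics/t3.png");crop(s,240,330,245,320,8,"pics/s3.png");crop(s,380,450,320,390,8,"pics/s4.png")
for c,n in ((t,"t"),(s,"s")):
    hsv=cv2.cvtColor(c["img"],cv2.COLOR_RGB2HSV)
    b=cv2.inRange(hsv,(105,150,60),(120,255,255)); b[:220]=0
    b[:,:200]=0;b[:,400:]=0
    cs,_=cv2.findContours(b,cv2.RETR_EXTERNAL,cv2.CHAIN_APPROX_NONE);k=max(cs,key=cv2.contourArea)
    h=cv2.convexHull(k);ap=cv2.approxPolyDP(h,6,True)[:,0]
    P=np.array([onz(c,u,v,.008) for u,v in ap]);print(n,ap.tolist(),P.round(4).tolist(),P.mean(0))
    if n=="t":
        print("edges",[ (np.linalg.norm(P[i]-P[i-1])*1000).round(1) for i in range(len(P))],[np.degrees(np.arctan2(*(P[i]-P[i-1])[[1,0]])).round(1) for i in range(len(P))])
        m=cv2.minAreaRect(np.array([onz(c,u,v,.008)[:2]*1000 for u,v in k[:,0]],np.float32));print(m)
# punch grey: by crop estimate
print("punch head",onz(t,170+323/5-.4,230+270/5-.4,.017),"top",onz(t,170+310/5-.4,230+262/5-.4,.064))
print("punch side top",onz(s,150+203/4-.4,160+220/4-.4,.064),"head",onz(s,150+219/4-.4,160+286/4-.4,.017))
hsv=cv2.cvtColor(t["img"],cv2.COLOR_RGB2HSV)
w=cv2.inRange(t["img"],(185,185,195),(255,255,255)); w[:,:410]=0;w[:,460:]=0;w[:225]=0;w[270:]=0
cs,_=cv2.findContours(w,cv2.RETR_EXTERNAL,cv2.CHAIN_APPROX_NONE);k=max(cs,key=cv2.contourArea)
e=cv2.fitEllipse(cv2.convexHull(k));print("cap collar",e,onz(t,*e[0],.026),"dia",e[1][0]*1.41/620)
bk=cv2.inRange(t["img"],(0,0,0),(85,80,75));bk[:,:425]=0;bk[:,450:]=0;bk[:228]=0;bk[258:]=0
ys,xs=np.nonzero(bk);Q=np.array([onz(t,u,v,.100)[:2]*1000 for u,v in zip(xs,ys)],np.float32);print("bar",cv2.minAreaRect(Q),Q.mean(0))
for c,n,bx in((t,"t",(410,460,220,275)),(s,"s",(380,450,320,390))):
    im=c["img"].astype(int);r=((im[...,0]-im[...,1])>45)&(im[...,2]-im[...,1]>-12);m=np.zeros_like(r);m[bx[2]:bx[3],bx[0]:bx[1]]=1
    cents(r&m,c,.027,3)
E
```

```text
t [[331, 242], [348, 282], [306, 297], [292, 256]] [[0.5913, -0.0153, 0.008], [0.4974, -0.0518, 0.008], [0.4651, 0.0454, 0.008], [0.5605, 0.0758, 0.008]] [0.52857433 0.0135071  0.008     ]
edges [np.float64(96.2), np.float64(100.8), np.float64(102.4), np.float64(100.1)] [np.float64(-71.3), np.float64(-158.8), np.float64(108.4), np.float64(17.7)]
((528.1571655273438, 14.489280700683594), (113.24637603759766, 113.63310241699219), 24.488094329833984)
s [[321, 272], [298, 315], [250, 301], [263, 263], [306, 263]] [[0.5908, -0.0192, 0.008], [0.4965, -0.052, 0.008], [0.4569, 0.0301, 0.008], [0.5297, 0.0734, 0.008], [0.5859, 0.0151, 0.008]] [0.53198402 0.00947784 0.008     ]
punch head [0.49861922 0.20860492 0.017     ] top [0.49790352 0.2086836  0.064     ]
punch side top [0.49988058 0.20768775 0.064     ] head [0.4981496 0.2051499 0.017    ]
cap collar ((434.63983154296875, 247.69151306152344), (34.73120880126953, 35.96575927734375), 115.216796875) [ 0.57003954 -0.25156436  0.026     ] dia 0.07898549098353232
bar ((572.4569091796875, -250.12054443359375), (10.500011444091797, 60.33307647705078), 67.28752899169922) [ 570.99664 -249.43463]
[429.6 262.1] [429 260   2   5   7] [ 0.5369 -0.238   0.027 ]
[397.7 364. ] [396 363   4   3   7] [ 0.5378 -0.2401  0.027 ]
```

View pics/t3.png

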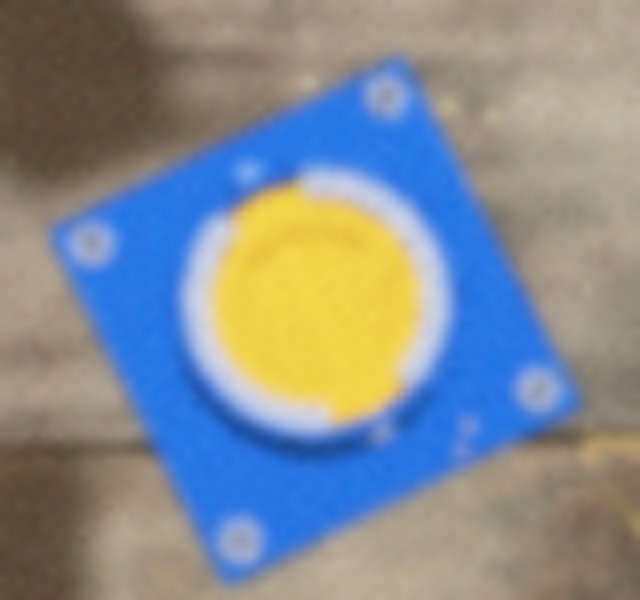

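View pics/s3.png

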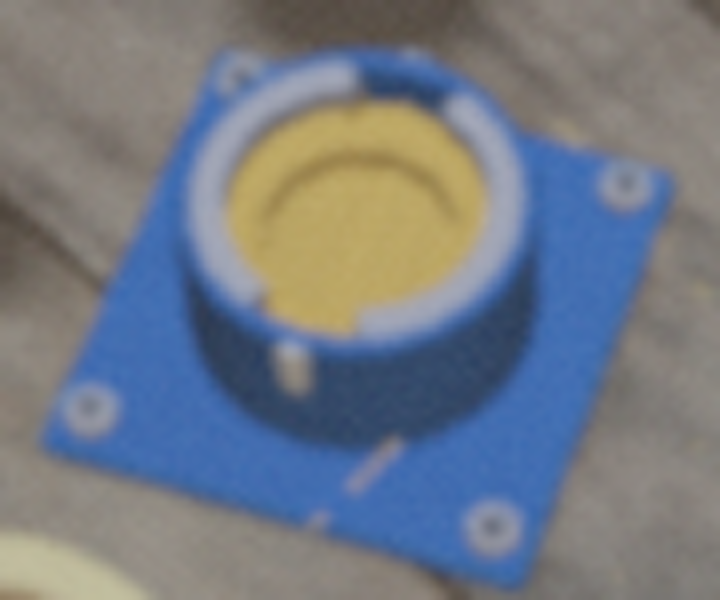

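View pics/s4.png

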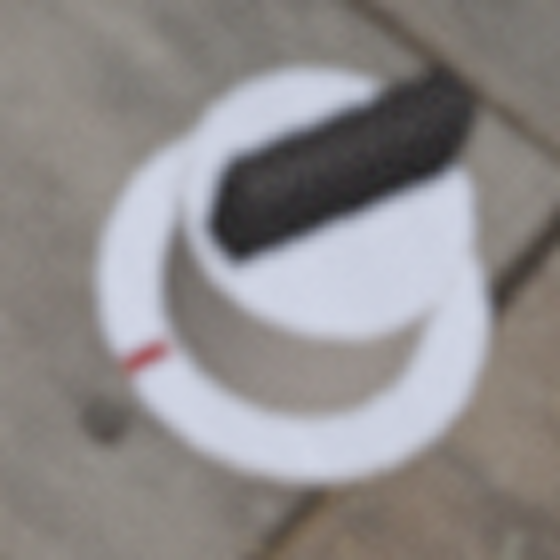

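Request:
jog_arm --commands '[{"translation": [12,39,0],"twist": 0.0175},{"translation": [12,39,0],"twist": 0.0175},{"translation": [12,39,0],"twist": 0.0175},{"translation": [12,39,0],"twist": 0.0175},{"translation": [12,39,0],"twist": 0.0175},{"translation": [12,39,0],"twist": 0.0175},{"translation": [12,39,0],"twist": 0.0175},{"translation": [12,39,0],"twist": 0.0175},{"translation": [12,39,0],"twist": 0.0175},{"translation": [12,39,0],"twist": 0.0175},{"translation": [12,39,0],"twist": 0.0175},{"translation": [12,39,0],"twist": 0.0175},{"translation": [12,39,0],"twist": 0.0175},{"translation": [12,39,0],"twist": 0.0175},{"translation": [12,39,0],"twist": 0.0175},{"translation": [12,39,0],"twist": 0.0175},{"translation": [12,39,0],"twist": 0.0175},{"translation": [12,39,0],"twist": 0.0175},{"translation": [12,39,0],"twist": 0.0175},{"translation": [8,34,0],"twist": 0.0175}]'

```text
time: 2.35
ee_pos: [0.5003, 0.2103, 0.2226]
eef_rot: [-0.653, 0.27, -0.27, 0.654]
ft_force: [0.6, 0.3, 0.8]
width: 0.0869
```

```bash
python3 - <<'E'
from h import *
c=camera("wrist");s=read_state();print(s["time"],s["ee_pos"],R.from_quat(s["eef_rot"]).as_matrix()[:,0],s["joint_positions"].round(2))
cv2.imwrite("pics/w1.png",c["img"][:,:,::-1])
print(proj(c,[.4985,.2086,.064]),proj(c,[.528,.0145,.05]))
E
```

```text
2.4 [0.49964961 0.21580866 0.22260503] [ 0.71215682 -0.70201633 -0.00239617] [ 0.26  0.25 -0.86  1.64  0.19  1.33 -1.41]
(np.float64(317.3298013044934), np.float64(219.24253328320327)) (np.float64(478.9485744519794), np.float64(331.69561355455886))
```

View pics/w1.png

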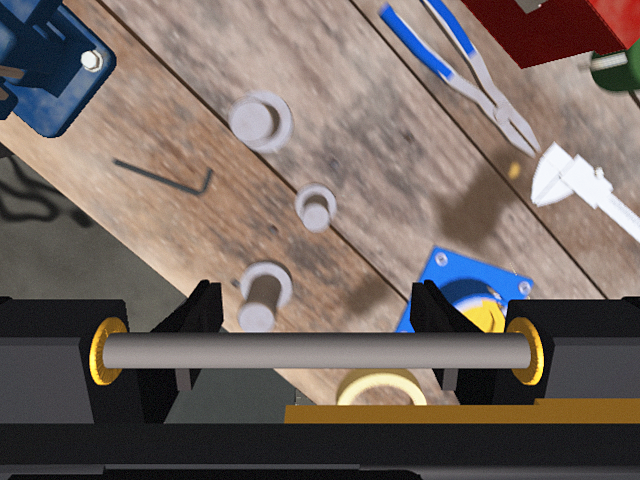

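```bash
python3 - <<'E'
from h import *
c=camera("wrist");s=read_state();print(s["time"],s["ee_pos"],s["joint_vel"].round(3))
crop(c,280,350,170,245,8,"pics/w2.png")
E
```

```text
2.45 [0.49917369 0.21355572 0.22247532] [ 0.058 -0.046  0.05   0.042 -0.027  0.008  0.065]
```

View pics/w2.png

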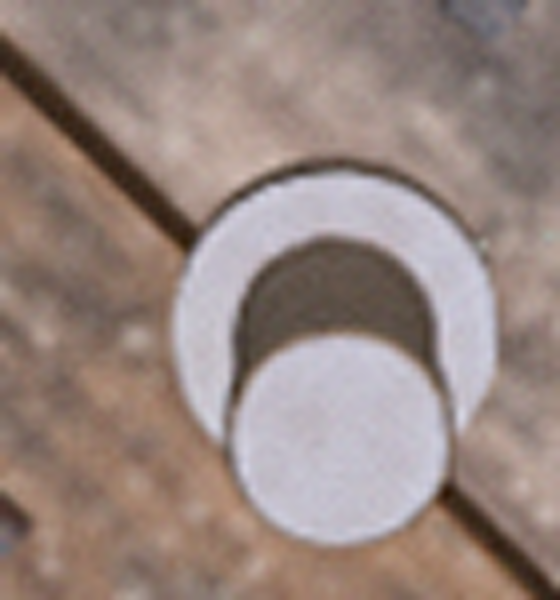

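```bash
python3 - <<'E'
from h import *
c=camera("wrist");s=read_state();print(s["time"],s["ee_pos"],s["joint_vel"].round(3))
im=c["img"];g=cv2.cvtColor(im,cv2.COLOR_RGB2HSV)
m=((g[...,1]<38)&(g[...,2]>160)).astype(np.uint8)
k=np.zeros_like(m);k[170:250,280:350]=1;m*=k
n,l,st,ce=cv2.connectedComponentsWithStats(m);print(st,ce)
cs,_=cv2.findContours(m,0,1)
K=max(cs,key=cv2.contourArea);print(cv2.boundingRect(K))
x,y,w,h=cv2.boundingRect(K)
u=322.0;
print("top",onz(c,322,224.4,.064),"botedge",y+h)
v=y+h-.5-13.4; print(v,onz(c,u,v,.064))
print("head",onz(c,280+335/8-.5,170+330/8-.5,.017))
E
```

```text
2.5 [0.49929918 0.21094955 0.22232559] [ 0.044 -0.032  0.041  0.028 -0.005  0.003  0.024]
[[     0      0    640    480 305945]
 [   282    170      1      2      2]
 [   306    170     10      5     26]
 [   318    171      1      1      1]
 [   319    173      1      1      1]
 [   313    175      5      4      7]
 [   319    175      1      1      1]
 [   299    176      5      5      9]
 [   319    177      1      1      1]
 [   324    176      1      1      1]
 [   321    178      5      3      8]
 [   298    180      7      8     25]
 [   318    180      2      2      3]
 [   326    180     10      8     29]
 [   294    182      3      3      5]
 [   304    183      1      1      1]
 [   305    187      1      1      1]
 [   327    186      1      1      1]
 [   337    186      2      4      7]
 [   305    189      1      1      1]
 [   308    189      2      2      3]
 [   311    188      1      1      1]
 [   301    190     41     33    523]
 [   333    190      1      1      1]
 [   342    197      2      1      2]
 [   346    197      4      4      8]
 [   345    205      2
[... 988 characters left out ...]
305.         189.        ]
 [308.33333333 189.66666667]
 [311.         188.        ]
 [320.61185468 202.58126195]
 [333.         190.        ]
 [342.5        197.        ]
 [347.375      198.5       ]
 [345.5        205.5       ]
 [296.         209.5       ]
 [349.         208.5       ]
 [321.16245487 222.29422383]
 [343.6        217.6       ]
 [345.         225.        ]
 [347.85714286 224.71428571]
 [344.33333333 228.33333333]
 [348.         228.        ]
 [347.66666667 231.66666667]
 [349.         240.        ]
 [294.83333333 243.16666667]]
(308, 210, 27, 26)
top [0.49687949 0.20626313 0.064     ] botedge 236
222.1 [0.49830094 0.20771883 0.064     ]
head [0.49769761 0.20721001 0.017     ]
```

Request:
jog_arm --commands '[{"translation": [-2,-1,-35],"twist": 0},{"translation": [0,0,-40],"twist": 0},{"translation": [0,0,-40],"twist": 0},{"translation": [0,0,-40],"twist": 0},{"translation": [0,0,-20],"twist": 0},{"translation": [0,0,-12],"twist": 0},{"translation": [0,0,-4],"twist": 0},{"translation": [0,0,0],"twist": 0}]'

```text
time: 3.3
ee_pos: [0.4983, 0.2071, 0.0321]
eef_rot: [-0.653, 0.27, -0.271, 0.653]
ft_force: [-0.2, -0.5, 1.0]
width: 0.0868
```

Request:
jog_arm --commands '[{"translation": [0,0,0],"twist": 0},{"translation": [0,0,0],"twist": 0},{"translation": [0,0,0],"twist": 0},{"translation": [0,0,0],"twist": 0},{"translation": [0,0,0],"twist": 0},{"translation": [0,0,0],"twist": 0},{"translation": [0,0,0],"twist": 0},{"translation": [0,0,0],"twist": 0}]' --grip 1 --grip_force 35

```text
time: 4.1
ee_pos: [0.4978, 0.2074, 0.0315]
eef_rot: [0.653, -0.27, 0.27, -0.653]
ft_force: [-0.5, -0.5, -0.3]
width: 0.031
```

Request:
jog_arm --commands '[{"translation": [0,0,0],"twist": 0},{"translation": [0,0,0],"twist": 0},{"translation": [0,0,0],"twist": 0},{"translation": [0,0,0],"twist": 0}]'

```text
time: 4.5
ee_pos: [0.4979, 0.2074, 0.0316]
eef_rot: [0.653, -0.27, 0.271, -0.653]
ft_force: [-0.1, -0.1, 1.0]
width: 0.0237
```

Request:
jog_arm --commands '[{"translation": [0,0,10],"twist": 0},{"translation": [0,0,30],"twist": 0},{"translation": [0,0,40],"twist": 0},{"translation": [0,0,40],"twist": 0},{"translation": [0,-20,30],"twist": 0},{"translation": [-4,-40,0],"twist": 0},{"translation": [-6,-45,0],"twist": 0},{"translation": [-6,-45,0],"twist": 0},{"translation": [-6,-45,0],"twist": 0},{"translation": [-6,-35,0],"twist": 0},{"translation": [0,-22,0],"twist": 0},{"translation": [0,0,0],"twist": 0},{"translation": [0,0,0],"twist": 0},{"translation": [0,0,0],"twist": 0},{"translation": [0,0,0],"twist": 0}]'

```text
time: 6.0
ee_pos: [0.4699, -0.0434, 0.1817]
eef_rot: [-0.654, 0.27, -0.27, 0.654]
ft_force: [0.2, 0.2, -3.2]
width: 0.0238
```

```bash
python3 - <<'E'
from h import *
c=camera("wrist");s=read_state();print(s["time"],s["ee_pos"],s["joint_vel"].round(3),s["width"],s["ft_force"])
cv2.imwrite("pics/w3.png",c["img"][:,:,::-1])
print(proj(c,[.528,.0145,.052]))
E
```

```text
6.05 [ 0.46991782 -0.04353657  0.18164008] [ 0.002  0.001  0.004  0.001  0.002 -0.001  0.003] 0.02363877704921689 [ 0.12446209 -0.09554807 -1.89362359]
(np.float64(318.23085514014605), np.float64(114.97243376559743))
```

View pics/w3.png

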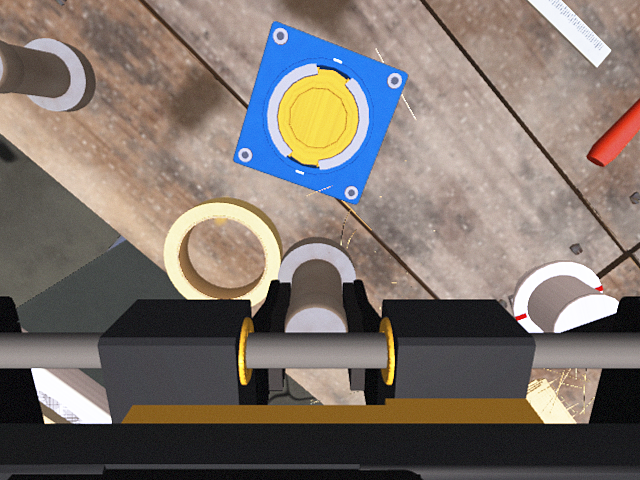

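```bash
python3 - <<'E'
from h import *
c=camera("wrist");im=c["img"]
crop(c,230,415,15,210,4,"pics/w4.png")
hsv=cv2.cvtColor(im,cv2.COLOR_RGB2HSV)
b=cv2.inRange(hsv,(100,130,60),(125,255,255));b[215:]=0;b[:,:225]=0;b[:,420:]=0
cs,_=cv2.findContours(b,0,1);k=max(cs,key=cv2.contourArea)
Q=np.array([onz(c,u,v,.008)[:2]*1000 for u,v in k[:,0]],np.float32);print(cv2.minAreaRect(Q))
# steel lips: low-sat bright inside pot
m=((hsv[...,1]<50)&(hsv[...,2]>150)).astype(np.uint8);k=np.zeros_like(m);k[55:180,255:385]=1;m*=k
n,l,st,ce=cv2.connectedComponentsWithStats(m)
pts=[]
for i in range(1,n):
    if st[i,4]>8: print(ce[i].round(1),st[i],onz(c,*ce[i],.052).round(4))
    if st[i,4]>200: pts.append(np.argwhere(l==i)[:,::-1])
P=np.vstack(pts);Q=np.array([onz(c,u,v,.052)[:2]*1000 for u,v in P])
h=cv2.convexHull(Q.astype(np.float32))
print("lips circle",cv2.minEnclosingCircle(Q.astype(np.float32)),cv2.fitEllipse(h))
y=cv2.inRange(hsv,(18,120,80),(35,255,255));y[185:]=0;y[:50]=0;y[:,:260]=0;y[:,:][:, 380:]=0
ys,xs=np.nonzero(y);print("brass",xs.mean(),ys.mean(),onz(c,xs.mean(),ys.mean(),.038))
E
```

```text
((525.923583984375, 13.254608154296875), (114.8226547241211, 114.6521224975586), 25.574817657470703)
[256.6  60.3] [255  55   6  14  48] [0.5232 0.0699 0.052 ]
[378.6  57. ] [368  55  17   8  61] [0.5843 0.012  0.052 ]
[337.3  60. ] [333  58   9   5  24] [0.5628 0.0307 0.052 ]
[284.3 103. ] [ 267   64   51   93 1103] [0.5166 0.0371 0.052 ]
[255.7  73.5] [255  70   3  10  15] [0.5165 0.0647 0.052 ]
[351.5 128.4] [ 318   78   51   91 1057] [ 0.5385 -0.0093  0.052 ]
[378.6 167.9] [369 151  16  29 302] [ 0.5334 -0.0442  0.052 ]
[264.  176.1] [255 170  28  10 143] [0.4683 0.012  0.052 ]
[299.5 171.5] [296 170   8   4  18] [ 0.4896 -0.0045  0.052 ]
lips circle ((528.1619262695312, -1.8556594848632812), 51.47677993774414) ((526.087890625, 1.6338796615600586), (73.26112365722656, 99.71488952636719), 3.014972448348999)
brass 317.5114650796429 116.5541746893051 [0.52698002 0.01394761 0.038     ]
```

View pics/w4.png

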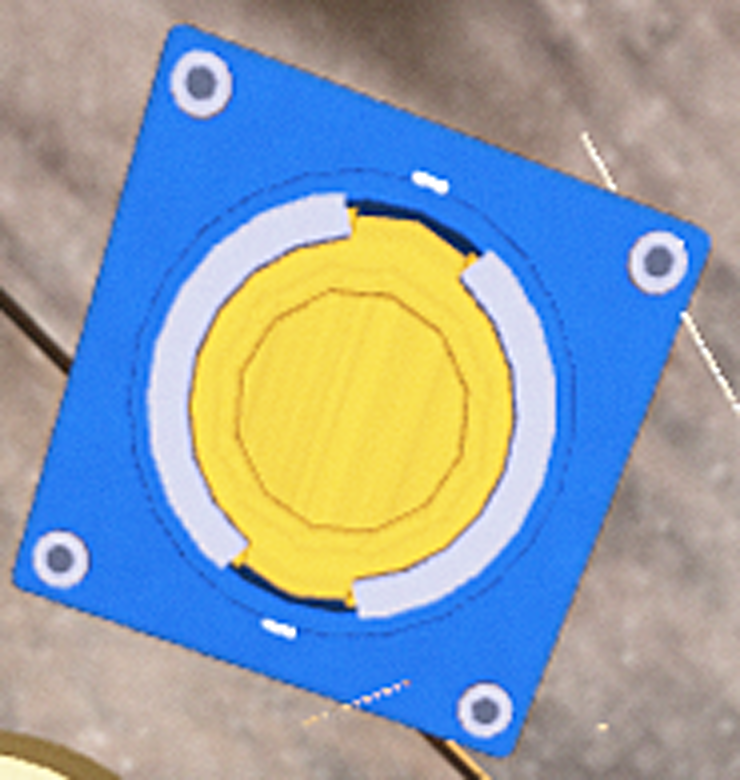

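```bash
python3 - <<'E'
from h import *
c=camera("wrist");im=c["img"];s=read_state();print(s["time"],s["ee_pos"]);print(R.from_quat(s["eef_rot"]).as_matrix().round(4))
p=s["ee_pos"];z=p[2]-.0316+.017
k=5;o=(260,225);im2=cv2.resize(im[225:345,260:375,::-1],None,fx=k,fy=k,interpolation=cv2.INTER_CUBIC)
for r,zz,col in((.02,z,(0,0,255)),(.012,p[2]-.0316+.064,(0,255,0))):
    P=np.array([proj(c,[p[0]+r*np.cos(a),p[1]+r*np.sin(a),zz]) for a in np.linspace(0,6.3,80)])
    P=((P-o+.5)*k).astype(int);cv2.polylines(im2,[P],True,col,1)
cv2.imwrite("pics/w5.png",im2)
E
```

```text
6.15 [ 0.46988397 -0.04392075  0.18157453]
[[ 7.082e-01 -0.000e+00  7.060e-01]
 [-7.060e-01  1.000e-04  7.082e-01]
 [-1.000e-04 -1.000e+00  0.000e+00]]
```

View pics/w5.png

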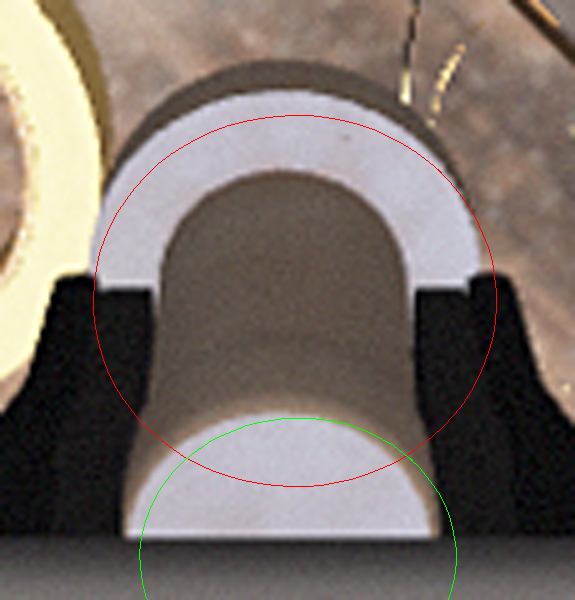

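Request:
jog_arm --commands '[{"translation": [20,20,0],"twist": 0},{"translation": [26,26,-30],"twist": 0},{"translation": [10,11,-30],"twist": 0},{"translation": [0,0,-20],"twist": 0},{"translation": [0,0,0],"twist": 0},{"translation": [0,0,0],"twist": 0},{"translation": [0,0,0],"twist": 0},{"translation": [0,0,0],"twist": 0}]'

```text
time: 6.95
ee_pos: [0.5266, 0.012, 0.103]
eef_rot: [-0.653, 0.27, -0.272, 0.653]
ft_force: [1.4, 0.4, -2.7]
width: 0.0234
```

```bash
python3 - <<'E'
from h import *
c=camera("wrist");s=camera("side");t=camera("top")
st=read_state();print(st["time"],st["ee_pos"],st["ft_force"],st["width"])
cv2.imwrite("pics/w6.png",c["img"][:,:,::-1]);crop(s,235,335,200,320,6,"pics/s6.png")
crop(t,280,360,230,305,8,"pics/t6.png")
E
```

```text
7.1 [0.52617345 0.01214662 0.10229453] [-0.94317748  0.61075378 -2.81626077] 0.023491830170346107
```

View pics/w6.png

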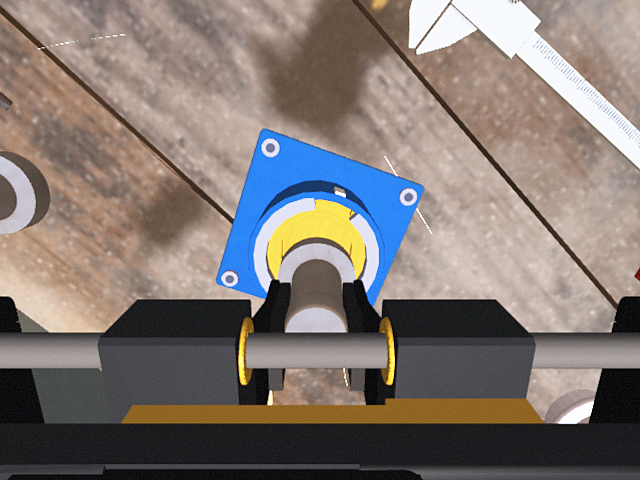

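View pics/s6.png

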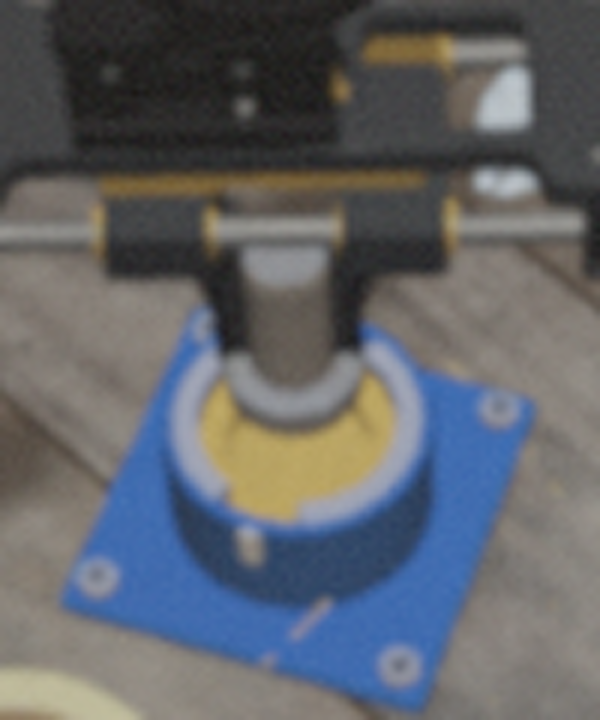

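```bash
python3 - <<'E'
from h import *
c=camera("wrist");st=read_state();p=st["ee_pos"];print(p)
crop(c,215,430,125,325,3.7,"pics/w7.png")
im=c["img"];hsv=cv2.cvtColor(im,cv2.COLOR_RGB2HSV)
b=cv2.inRange(hsv,(100,130,60),(125,255,255));b[310:]=0;b[:,:205]=0;b[:,435:]=0
# flange edges: fit lines via contour
cs,_=cv2.findContours(b,0,1);k=max(cs,key=cv2.contourArea)
Q=np.array([onz(c,u,v,.008)[:2]*1000 for u,v in k[:,0]],np.float32)
ax=np.radians(25.6);e=np.array([np.cos(ax),np.sin(ax)]);n=np.array([-np.sin(ax),np.cos(ax)])
q=(Q@e,Q@n)
print("along pot x",np.percentile(q[0],[0,1,99,100]),"pot y",np.percentile(q[1],[0,1,99,100]))
print("tcp in pot axes",p[:2]*1000@e,p[:2]*1000@n)
for (u,v) in [(270,148),(408,197),(229.5,279)]: 
    w=onz(c,u,v,.009)[:2]*1000;print("bolt",w,w@e,w@n)
E
```

```text
[0.52607298 0.01217656 0.10209978]
along pot x [424.10868778 424.22221301 538.2064206  538.30820047] pot y [-272.35699871 -272.14453666 -158.04401756 -157.77294858]
tcp in pot axes 479.69104640698583 -216.32741650593434
bolt [547.81329302  77.17226054] 527.3808800245158 -167.10586223094137
bolt [589.67448846  -9.86899494] 527.5233816194257 -263.6901235328201
bolt [460.71510922  35.32906946] 430.7530583296532 -167.20752898438894
```

View pics/w7.png

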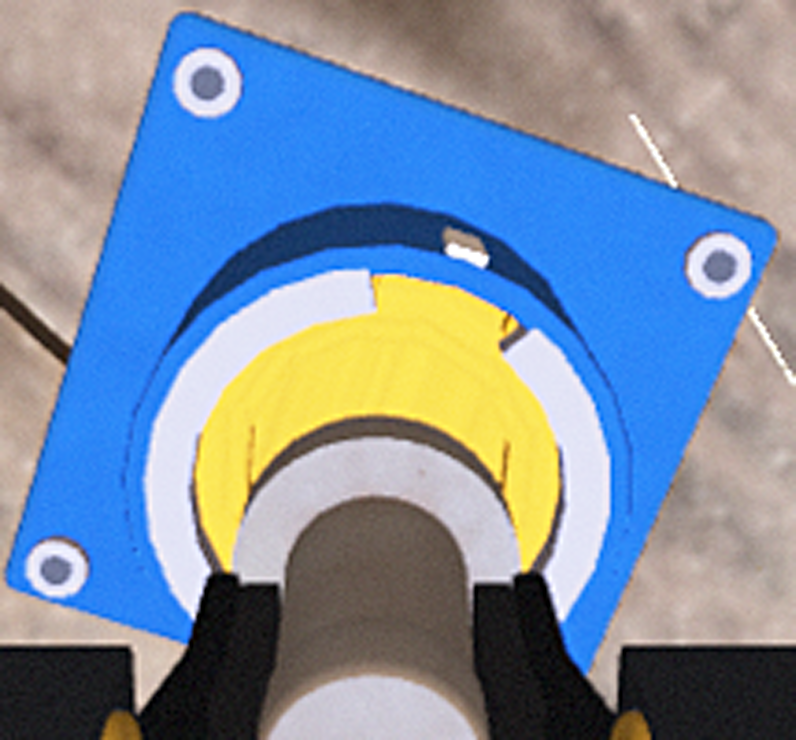

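View pics/t6.png

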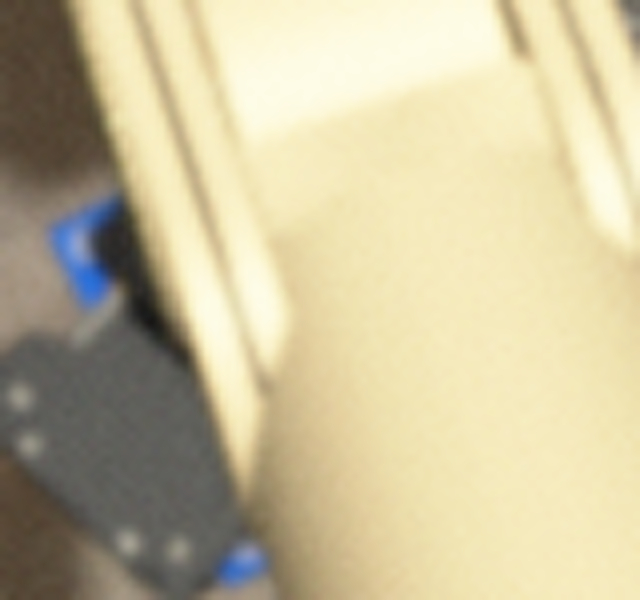

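```bash
python3 - <<'E'
from h import *
c=camera("wrist");p=read_state()["ee_pos"]
o,d=ray(c,316.3,281.4);print("cam",o,"tcp",p)
for z in (.0875,.085,.0825): print(z,onz(c,316.3,281.4,z), "depth",(o[2]-z)/-d[2])
print("tcp proj",[np.round(proj(c,[p[0],p[1],z]),1) for z in (.0875,.0825,.134)])
# lip ring outer circle 71mm at z .052 : predicted for pot centre (.5261,.0134)
k=3.7;im=cv2.resize(c["img"][125:325,215:430,::-1],None,fx=k,fy=k,interpolation=cv2.INTER_CUBIC)
for r,zz,xy in((.0355,.052,(.5261,.0134)),(.0405,.052,(.5261,.0134)),(.02,.0875,p[:2]),(.0215,.038,(.5261,.0134))):
    P=np.array([proj(c,[xy[0]+r*np.cos(a),xy[1]+r*np.sin(a),zz]) for a in np.linspace(0,6.3,80)])
    cv2.polylines(im,[((P-(215,125)+.5)*k).astype(int)],True,(0,0,255),1)
cv2.imwrite("pics/w8.png",im)
E
```

```text
cam [0.58075255 0.06845378 0.26385633] tcp [0.52599059 0.01223389 0.10195345]
0.0875 [0.52700726 0.01443284 0.0875    ] depth 0.190904362359594
0.085 [0.52624538 0.01366705 0.085     ] depth 0.19361059306033918
0.0825 [0.52548349 0.01290126 0.0825    ] depth 0.19631682376108442
tcp proj [array([318. , 285.6]), array([317.9, 281.6]), array([318.6, 335.7])]
```

View pics/w8.png

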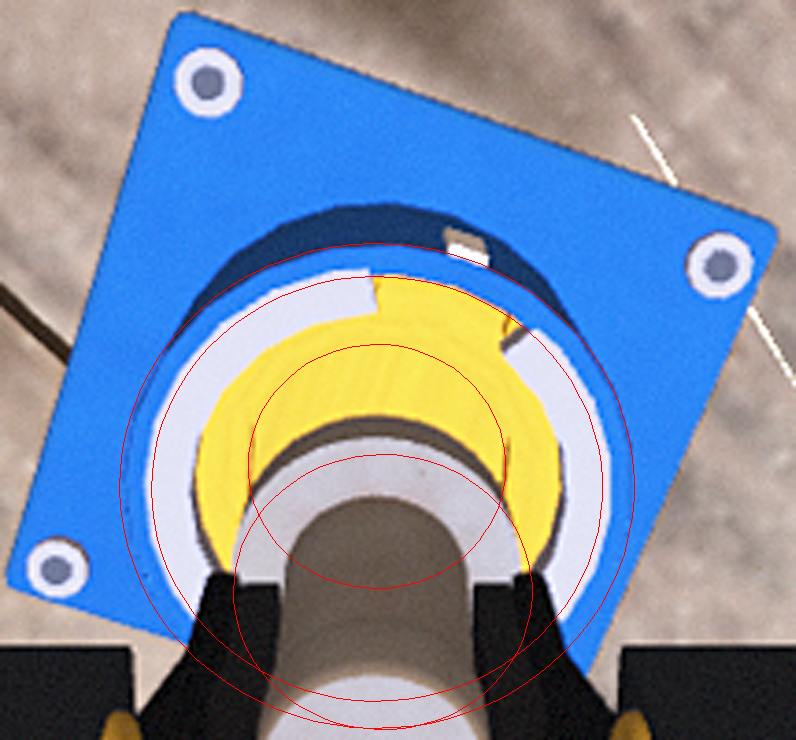

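```bash
python3 - <<'E'
from h import *
s=camera("side");p=read_state()["ee_pos"];print(p)
k=8;u0,u1,v0,v1=255,320,235,300
im=cv2.resize(s["img"][v0:v1,u0:u1,::-1],None,fx=k,fy=k,interpolation=cv2.INTER_CUBIC)
def circ(r,z,xy,col):
    P=np.array([proj(s,[xy[0]+r*np.cos(a),xy[1]+r*np.sin(a),z]) for a in np.linspace(0,6.3,80)])
    cv2.polylines(im,[((P-(u0,v0)+.5)*k).astype(int)],True,col,1)
circ(.0355,.052,(.5262,.0134),(0,0,255));circ(.0295,.052,(.5262,.0134),(0,0,255))
zb=p[2]-.0316
circ(.02,zb,p[:2],(0,255,0));circ(.02,zb+.017,p[:2],(0,255,0));circ(.012,zb+.017,p[:2],(0,255,0))
cv2.imwrite("pics/s7.png",im)
E
```

```text
[0.52595548 0.01231559 0.10182825]
```

View pics/s7.png

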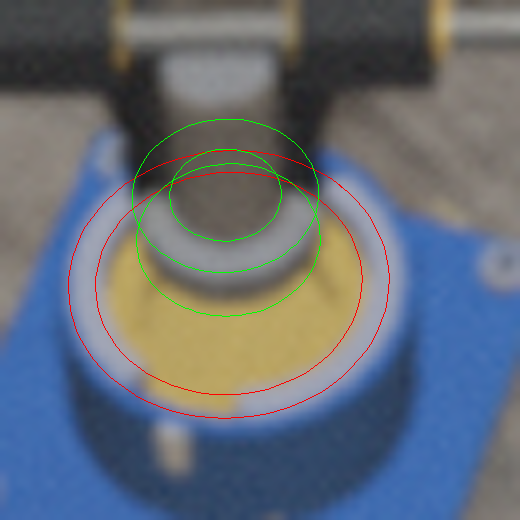

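Request:
jog_arm --commands '[{"translation": [-0.3,-0.9,-10],"twist": 0},{"translation": [0,0,-14],"twist": 0},{"translation": [0,0,-5],"twist": 0},{"translation": [0,0,0],"twist": 0},{"translation": [0,0,0],"twist": 0},{"translation": [0,0,0],"twist": 0}]'

```text
time: 7.85
ee_pos: [0.5259, 0.0116, 0.0729]
eef_rot: [-0.653, 0.27, -0.271, 0.653]
ft_force: [0.1, -1.0, -1.5]
width: 0.0237
```

```bash
python3 - <<'E'
from h import *
c=camera("wrist");s=camera("side");st=read_state();print(st["time"],st["ee_pos"],st["ft_force"])
crop(c,215,430,165,325,3.7,"pics/w9.png");crop(s,250,325,235,305,8,"pics/s9.png")
E
```

```text
7.95 [0.5258409  0.01154713 0.07294308] [ 0.31784521  0.05993548 -2.25313433]
```

View pics/w9.png

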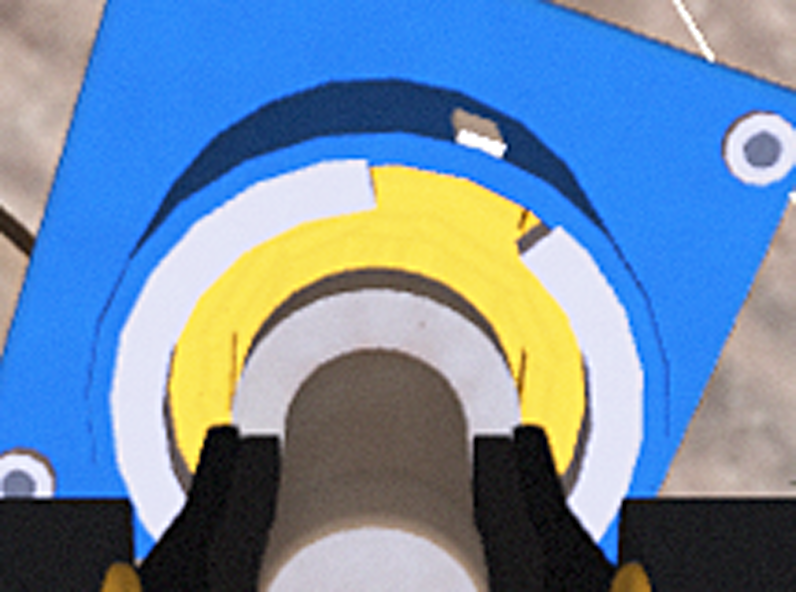

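View pics/s9.png

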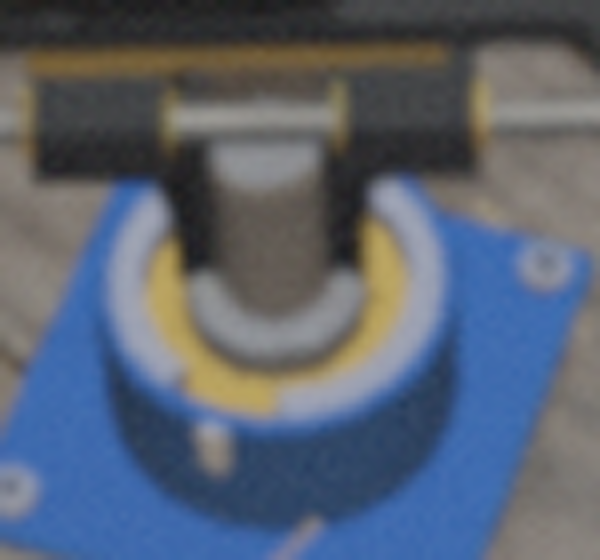

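Request:
jog_arm --commands '[{"translation": [0,0,-2],"twist": 0},{"translation": [0,0,-2],"twist": 0},{"translation": [0,0,-1],"twist": 0},{"translation": [0,0,0],"twist": 0},{"translation": [0,0,0],"twist": 0}]'

```text
time: 8.45
ee_pos: [0.5256, 0.0115, 0.0675]
eef_rot: [-0.653, 0.27, -0.27, 0.653]
ft_force: [0.4, -0.3, -3.5]
width: 0.0234
```

Request:
jog_arm --commands '[{"translation": [0,0,-1],"twist": 0},{"translation": [0,0,-1],"twist": 0},{"translation": [0,0,0],"twist": 0},{"translation": [0,0,0],"twist": 0}]'

```text
time: 8.85
ee_pos: [0.5255, 0.0115, 0.0656]
eef_rot: [0.653, -0.27, 0.27, -0.653]
ft_force: [0.4, -0.5, -2.4]
width: 0.0237
```

Request:
jog_arm --commands '[{"translation": [0,0,-1],"twist": 0},{"translation": [0,0,-1],"twist": 0},{"translation": [0,0,0],"twist": 0},{"translation": [0,0,0],"twist": 0}]'

```text
time: 9.25
ee_pos: [0.5256, 0.0115, 0.0636]
eef_rot: [0.653, -0.27, 0.271, -0.653]
ft_force: [1.4, -0.3, -2.2]
width: 0.0239
```

```bash
python3 - <<'E'
from h import *
c=camera("wrist");s=camera("side");st=read_state();print(st["time"],st["ee_pos"],st["ft_force"])
crop(c,215,430,165,325,3.7,"pics/w10.png");crop(s,250,325,235,305,8,"pics/s10.png")
E
```

```text
9.35 [0.52559934 0.01148425 0.06359845] [-0.34788496 -0.75548126 -2.99868451]
```

View pics/w10.png

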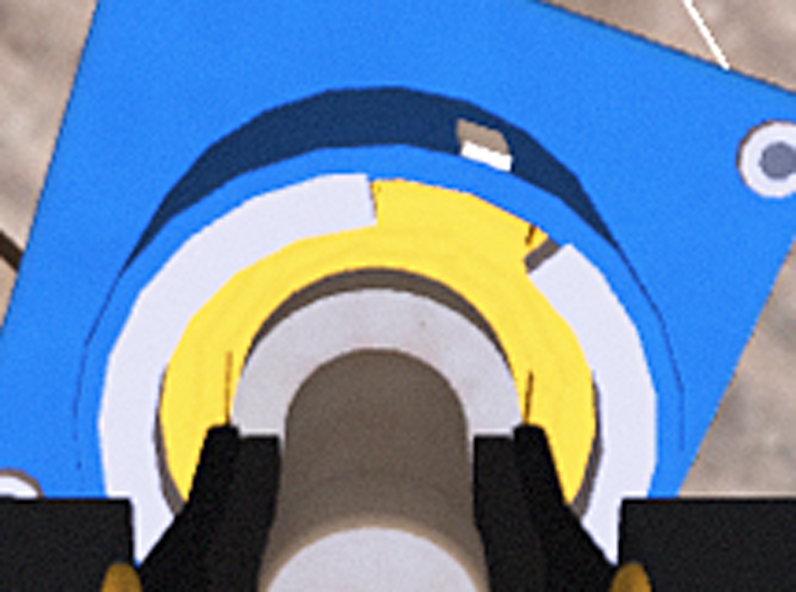

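View pics/s10.png

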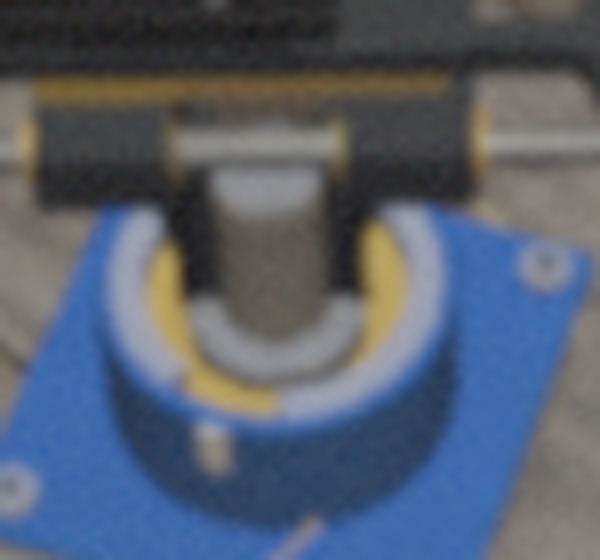

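Request:
jog_arm --commands '[{"translation": [0,0,-1],"twist": 0},{"translation": [0,0,-0.5],"twist": 0},{"translation": [0,0,0],"twist": 0},{"translation": [0,0,0],"twist": 0}]'

```text
time: 9.75
ee_pos: [0.5258, 0.0115, 0.0626]
eef_rot: [0.653, -0.27, 0.271, -0.653]
ft_force: [-2.2, -0.6, 6.9]
width: 0.0234
```

Request:
jog_arm --commands '[{"translation": [0,0,0],"twist": 0},{"translation": [0,0,0],"twist": 0},{"translation": [0,0,0],"twist": 0},{"translation": [0,0,0],"twist": 0},{"translation": [0,0,0],"twist": 0},{"translation": [0,0,0],"twist": 0}]' --grip 0

```text
time: 10.35
ee_pos: [0.5256, 0.0115, 0.062]
eef_rot: [-0.653, 0.27, -0.27, 0.653]
ft_force: [0.6, 0.7, -0.3]
width: 0.0636
```

```bash
python3 - <<'E'
from h import *
c=camera("wrist");s=camera("side");st=read_state();print(st["time"],st["ee_pos"],st["ft_force"],st["width"])
crop(c,215,430,165,325,3.7,"pics/w11.png");crop(s,250,325,235,305,8,"pics/s11.png")
E
```

```text
10.45 [0.52553    0.011516   0.06205276] [-0.79532297 -0.4754273   0.90376599] 0.07130851245062635
```

View pics/w11.png

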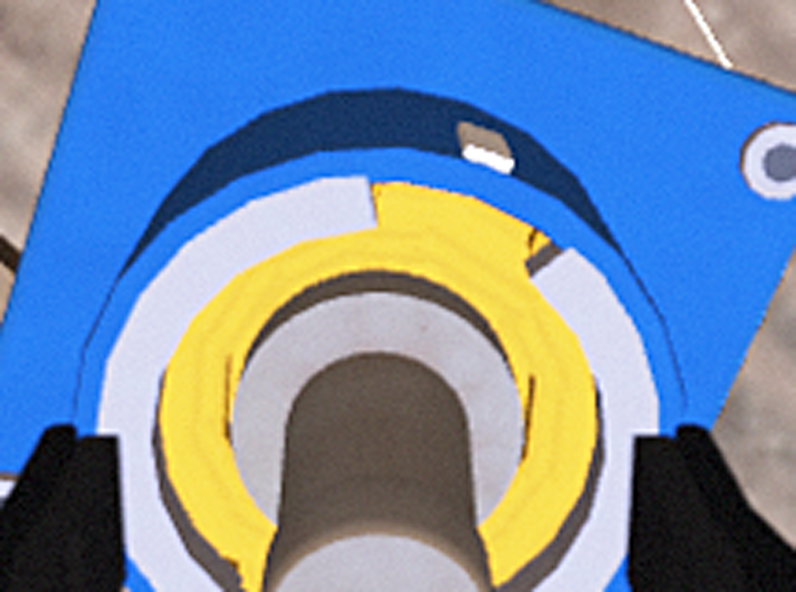

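View pics/s11.png

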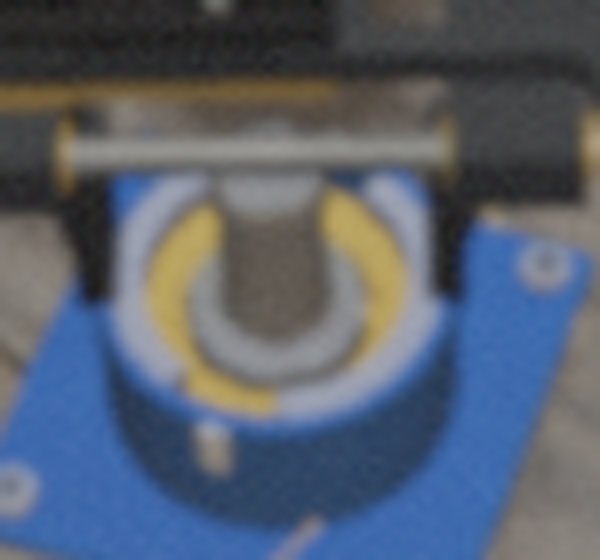

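Request:
jog_arm --commands '[{"translation": [0,0,10],"twist": 0},{"translation": [0,0,40],"twist": 0},{"translation": [0,0,50],"twist": 0},{"translation": [0,0,50],"twist": 0.1},{"translation": [3,-10,10],"twist": 0.14},{"translation": [3,-20,0],"twist": 0.14},{"translation": [3,-20,0],"twist": 0.14},{"translation": [3,-20,0],"twist": 0.14},{"translation": [3,-20,0],"twist": 0.14},{"translation": [3,-20,0],"twist": 0.14},{"translation": [3,-20,0],"twist": 0.14},{"translation": [3,-20,0],"twist": 0.14},{"translation": [3,-20,0],"twist": 0.14},{"translation": [3,-20,0],"twist": 0.14},{"translation": [3,-20,0],"twist": 0.14},{"translation": [3,-20,0],"twist": 0.14},{"translation": [3,-20,0],"twist": 0.14},{"translation": [6,-12,0],"twist": 0.05},{"translation": [0,0,0],"twist": 0},{"translation": [0,0,0],"twist": 0}]'

```text
time: 12.45
ee_pos: [0.5705, -0.2498, 0.2224]
eef_rot: [-0.587, -0.395, 0.394, 0.587]
ft_force: [0.6, 0.5, -0.4]
width: 0.0866
```

```bash
python3 - <<'E'
from h import *
c=camera("wrist");s=camera("side");st=read_state();print(st["time"],st["ee_pos"],R.from_quat(st["eef_rot"]).as_matrix()[:,0],st["joint_positions"].round(2),st["joint_vel"].round(2))
cv2.imwrite("pics/w12.png",c["img"][:,:,::-1]);crop(s,240,330,235,305,8,"pics/s12.png")
E
```

```text
12.55 [ 0.57059538 -0.24917948  0.2225169 ] [3.76196399e-01 9.26539908e-01 2.61026956e-04] [ 0.97  0.46 -0.86  1.43  0.35  1.41  1.29] [-0. -0.  0.  0.  0. -0.  0.]
```

View pics/w12.png

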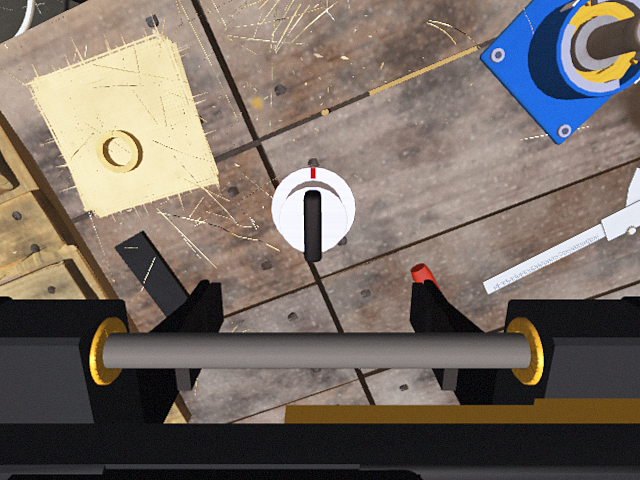

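View pics/s12.png

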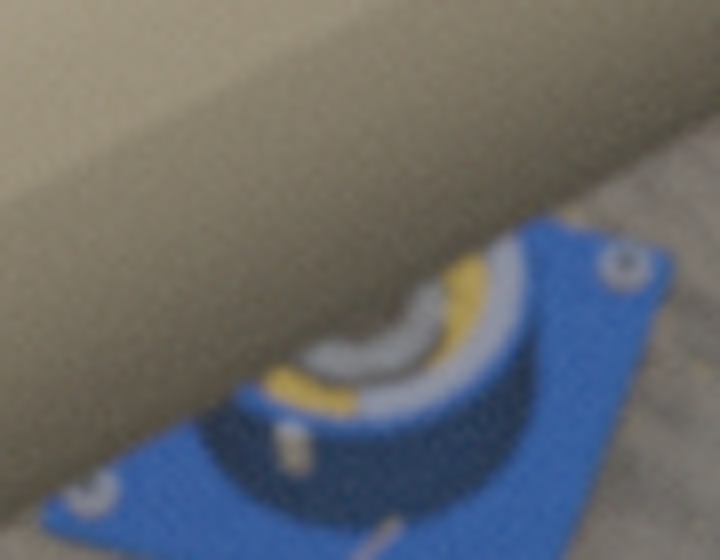

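```bash
python3 - <<'E'
from h import *
c=camera("wrist");im=c["img"];st=read_state();p=st["ee_pos"];X=R.from_quat(st["eef_rot"]).as_matrix()[:,0]
crop(c,265,365,155,275,6,"pics/w13.png")
b=(im.max(2)<75).astype(np.uint8);k=np.zeros_like(b);k[180:265,290:335]=1;b*=k
n,l,s,ce=cv2.connectedComponentsWithStats(b);i=1+np.argmax(s[1:,4]);print(s[i],ce[i])
ys,xs=np.nonzero(l==i)
Q=np.array([onz(c,u,v,.1)[:2]*1000 for u,v in zip(xs,ys)],np.float32);print(cv2.minAreaRect(Q),Q.mean(0))
im=im.astype(int);r=((im[...,0]-im[...,1])>60)&(im[...,2]-im[...,1]>-30);m=np.zeros_like(r);m[160:185,300:325]=1;cents(r&m,c,.027,3)
w=((im.min(2)>150)).astype(np.uint8);k[:]=0;k[160:260,265:362]=1;w*=k
n,l,s,ce=cv2.connectedComponentsWithStats(w);i=1+np.argmax(s[1:,4]);print(s[i])
P=cv2.convexHull(np.argwhere(l==i)[:,::-1].astype(np.int32))[:,0]
Q=np.array([onz(c,u,v,.027)[:2]*1000 for u,v in P],np.float32);print("collar",cv2.fitEllipse(Q),cv2.minEnclosingCircle(Q));print(p,np.degrees(np.arctan2(X[1],X[0])))
E
```

```text
[ 303  191   18   74 1178] [311.47453311 226.80645161]
((566.188232421875, -252.6625213623047), (13.234753608703613, 57.76164627075195), 68.09086608886719) [ 565.2097  -252.13782]
[312.  172.4] [310 167   5  12  59] [ 0.5353 -0.2403  0.027 ]
[ 271  168   91   85 4293]
collar ((568.4716796875, -251.20498657226562), (80.25350952148438, 87.10840606689453), 6.825341701507568) ((569.8548583984375, -248.51220703125), 44.75102233886719)
[ 0.57058681 -0.2492936   0.22252378] 67.91725031249236
```

View pics/w13.png

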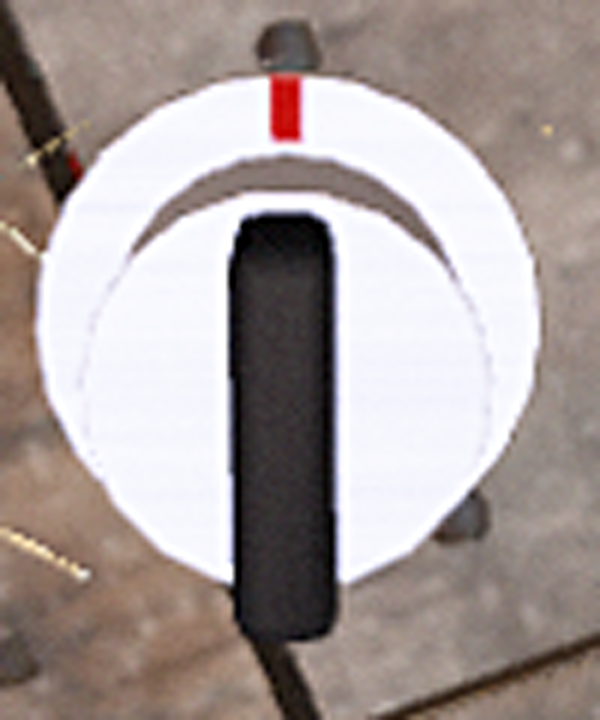

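```bash
python3 - <<'E'
from h import *
c=camera("wrist")
f=lambda u,v:(265+u/6-.5,155+v/6-.5)
for u,v,z in((285,450,.1),(285.5,262,.1),(287,640,.1),(229,262,.1),(335,262,.1),(286,640,.1),(289,318,.027)): print(u,v,onz(c,*f(u,v),z).round(4))
print([np.subtract(proj(c,[.5700+.04*np.cos(a),-.2515+.04*np.sin(a),.027]),(264.5,154.5)).round(2)*6 for a in np.radians([-22,68,158,248])])
E
```

```text
285 450 [ 0.5671 -0.2526  0.1   ]
285.5 262 [ 0.5447 -0.2434  0.1   ]
287 640 [ 0.591  -0.2621  0.1   ]
229 262 [ 0.542  -0.2499  0.1   ]
335 262 [ 0.547  -0.2377  0.1   ]
286 640 [ 0.591  -0.2622  0.1   ]
289 318 [ 0.566  -0.2523  0.027 ]
[array([303.9 , 579.12]), array([557.16, 338.7 ]), array([303.  ,  82.92]), array([ 49.8 , 339.18])]
```

Request:
jog_arm --commands '[{"translation": [-3.5,-3,-30],"twist": 0},{"translation": [0,0,-40],"twist": 0},{"translation": [0,0,-40],"twist": 0},{"translation": [0,0,-25],"twist": 0},{"translation": [0,0,-10],"twist": 0},{"translation": [0,0,-3],"twist": 0},{"translation": [0,0,0],"twist": 0},{"translation": [0,0,0],"twist": 0}]'

```text
time: 13.45
ee_pos: [0.568, -0.2536, 0.0757]
eef_rot: [0.587, 0.395, -0.394, -0.586]
ft_force: [-0.1, 0.2, -0.4]
width: 0.0872
```

Request:
jog_arm --commands '[{"translation": [0,0,0],"twist": 0},{"translation": [0,0,0],"twist": 0},{"translation": [0,0,0],"twist": 0},{"translation": [0,0,0],"twist": 0},{"translation": [0,0,0],"twist": 0},{"translation": [0,0,0],"twist": 0},{"translation": [0,0,0],"twist": 0},{"translation": [0,0,0],"twist": 0},{"translation": [0,0,0],"twist": 0},{"translation": [0,0,0],"twist": 0},{"translation": [0,0,0],"twist": 0},{"translation": [0,0,0],"twist": 0},{"translation": [0,0,0],"twist": 0}]' --grip 1 --grip_force 60

```text
time: 14.75
ee_pos: [0.5669, -0.2535, 0.0739]
eef_rot: [-0.586, -0.395, 0.395, 0.587]
ft_force: [0.4, -0.1, -2.0]
width: 0.0136
```

```bash
python3 - <<'E'
from h import *
c=camera("wrist");s=camera("side");st=read_state();print(st["time"],st["ee_pos"],st["width"],st["ft_force"])
cv2.imwrite("pics/w14.png",c["img"][:,:,::-1])
E
```

```text
14.85 [ 0.56692443 -0.25352662  0.07392572] 0.013526997098902408 [-0.23520604  0.08828377 -2.91933303]
```

View pics/w14.png

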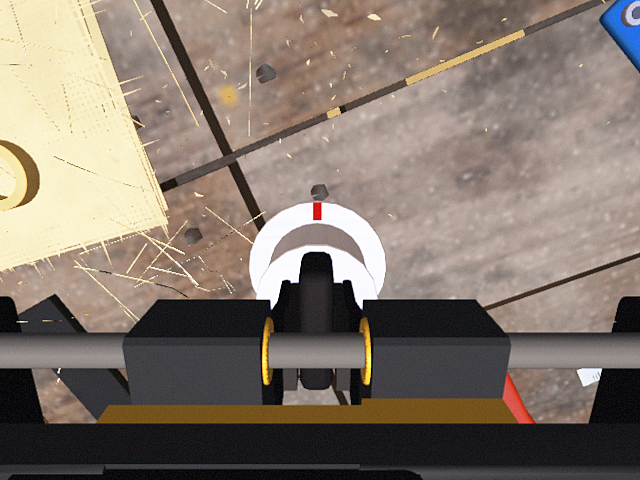

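```bash
python3 - <<'E'
from h import *
c=camera("wrist");st=read_state();p=st["ee_pos"]
k=5;u0,u1,v0,v1=240,395,190,310
im=cv2.resize(c["img"][v0:v1,u0:u1,::-1],None,fx=k,fy=k,interpolation=cv2.INTER_CUBIC)
def circ(r,z,xy,col):
    P=np.array([proj(c,[xy[0]+r*np.cos(a),xy[1]+r*np.sin(a),z]) for a in np.linspace(0,6.3,80)])
    cv2.polylines(im,[((P-(u0,v0)+.5)*k).astype(int)],True,col,1)
circ(.04,.027,p[:2],(0,0,255));circ(.0275,.027,p[:2],(0,255,0));circ(.0275,.07,p[:2],(0,255,0))
cv2.imwrite("pics/w15.png",im)
E
```

```text
(no output)
```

View pics/w15.png

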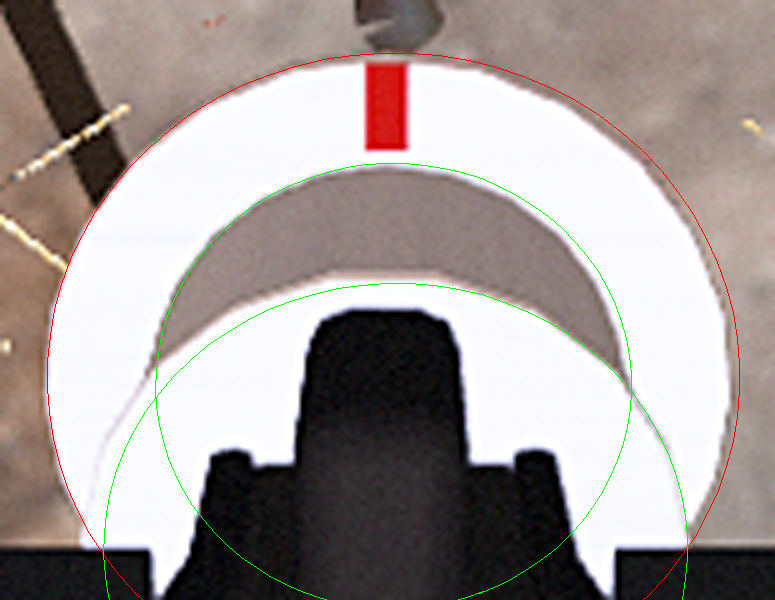

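Request:
jog_arm --commands '[{"translation": [0,0,10],"twist": 0},{"translation": [0,0,35],"twist": 0},{"translation": [0,0,40],"twist": 0},{"translation": [0,0,30],"twist": 0},{"translation": [-3,15,0],"twist": 0.06},{"translation": [-4,26,0],"twist": 0.085},{"translation": [-4,28,0],"twist": 0.085},{"translation": [-4,28,0],"twist": 0.085},{"translation": [-4,28,0],"twist": 0.085},{"translation": [-4,28,0],"twist": 0.085},{"translation": [-4,28,0],"twist": 0.085},{"translation": [-4,28,0],"twist": 0.085},{"translation": [-4,28,0],"twist": 0.085},{"translation": [-4,22,0],"twist": 0.085},{"translation": [-2,8.5,0],"twist": 0.008},{"translation": [0,0,0],"twist": 0},{"translation": [0,0,0],"twist": 0},{"translation": [0,0,0],"twist": 0}]'

```text
time: 16.7
ee_pos: [0.5263, 0.0124, 0.189]
eef_rot: [-0.378, -0.598, 0.598, 0.378]
ft_force: [-0.7, -0.2, -1.7]
width: 0.0132
```

```bash
python3 - <<'E'
from h import *
c=camera("wrist");s=camera("side");st=read_state();p=st["ee_pos"];X=R.from_quat(st["eef_rot"]).as_matrix()[:,0]
print(st["time"],p,np.degrees(np.arctan2(X[1],X[0])),st["joint_positions"].round(2),st["ft_force"],st["width"])
cv2.imwrite("pics/w16.png",c["img"][:,:,::-1]);crop(s,230,340,190,320,5,"pics/s16.png")
E
```

```text
16.8 [0.52624199 0.01286099 0.18899146] 115.48666296979867 [ 0.88  0.34 -1.16  1.72  0.32  1.29  1.66] [ 0.60920175  0.2919563  -2.474128  ] 0.013603037369267152
```

View pics/w16.png

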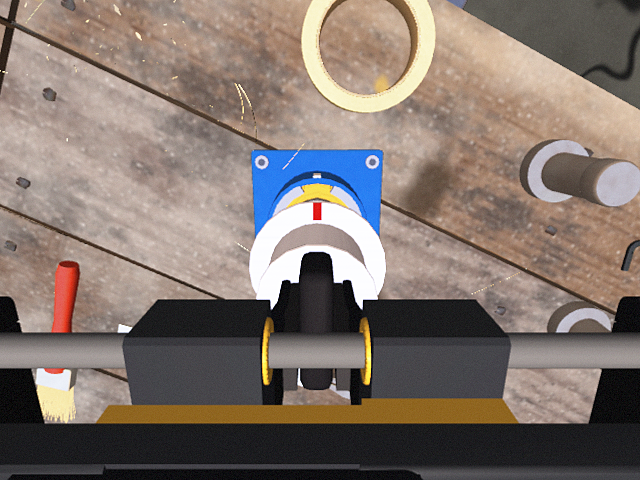

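View pics/s16.png

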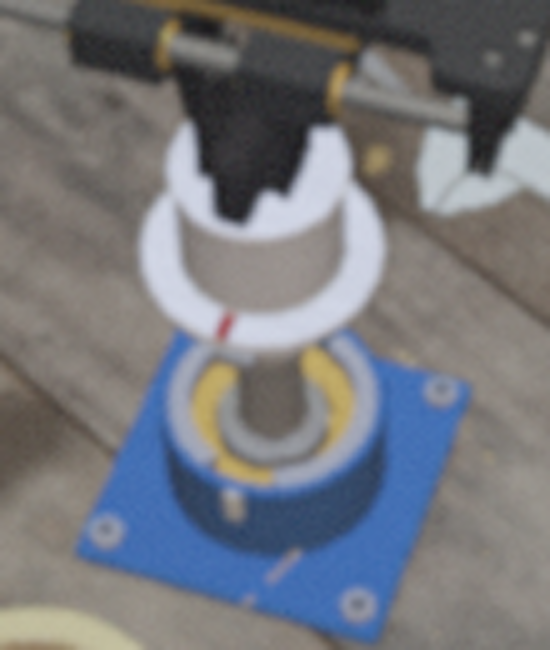

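```bash
python3 - <<'E'
from h import *
c=camera("wrist");s=camera("side");st=read_state();p=st["ee_pos"];print(p)
X=R.from_quat(st["eef_rot"]).as_matrix()
for z in (.142,.052,.008): print(z,proj(c,[p[0],p[1],z]),proj(s,[p[0],p[1],z]),"pot",proj(c,[.5262,.0134,z]),proj(s,[.5262,.0134,z]))
crop(c,240,395,140,310,4.5,"pics/w17.png")
for u,v in((262,162),(372.5,162)): print(onz(c,u,v,.009))
print(onz(c,317.5,176,.052))
im=c["img"].astype(int);r=((im[...,0]-im[...,1])>80)&(im[...,2]-im[...,1]>-30);m=np.zeros_like(r);m[195:225,305:330]=1;cents(r&m,c,.142,3)
E
```

```text
[0.52613229 0.0133284  0.1890028 ]
0.142 (np.float64(316.18495784282607), np.float64(268.89623141608524)) (np.float64(281.08233284278987), np.float64(239.47493228482148)) pot (np.float64(316.2462441388746), np.float64(269.0446007233441)) (np.float64(281.08132775080026), np.float64(239.42671503267786))
0.052 (np.float64(316.1471534469317), np.float64(227.661153632386)) (np.float64(283.12365437010317), np.float64(269.7431037606643)) pot (np.float64(316.19139965571236), np.float64(227.77181521992904)) (np.float64(283.12260332913075), np.float64(269.69670627325826))
0.008 (np.float64(316.13540846389475), np.float64(214.85033421200507)) (np.float64(284.01402310475925), np.float64(282.94525402298444)) pot (np.float64(316.17435995608963), np.float64(214.9487229593723)) (np.float64(284.0129581954925), np.float64(282.89974181234993))
[ 0.50354984 -0.04975793  0.009     ]
[0.4620469  0.03721463 0.009     ]
[ 0.48844822 -0.0035002   0.052     ]
[316.8 210.8] [313 203   9  17 146] [ 0.495  -0.0012  0.142 ]
```

View pics/w17.png

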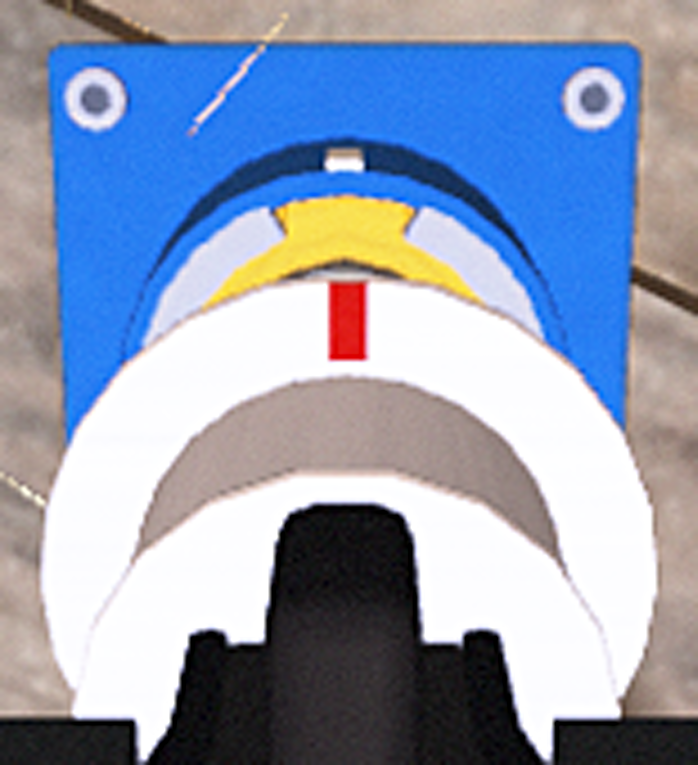

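Request:
jog_arm --commands '[{"translation": [0,0.5,-15],"twist": 0},{"translation": [0,0,-20],"twist": 0},{"translation": [0,0,-15],"twist": 0},{"translation": [0,0,-7],"twist": 0},{"translation": [0,0,0],"twist": 0},{"translation": [0,0,0],"twist": 0},{"translation": [0,0,0],"twist": 0}]'

```text
time: 17.6
ee_pos: [0.5265, 0.0146, 0.1328]
eef_rot: [0.377, 0.599, -0.598, -0.376]
ft_force: [-0.1, -0.4, -0.7]
width: 0.0134
```

```bash
python3 - <<'E'
from h import *
c=camera("wrist");s=camera("side");st=read_state();p=st["ee_pos"];print(st["time"],p,st["ft_force"])
crop(c,230,405,160,310,4.5,"pics/w18.png");crop(s,240,330,210,310,7,"pics/s18.png")
E
```

```text
17.7 [0.52646454 0.01450133 0.13269118] [ 0.72843712 -0.84743114 -1.34125369]
```

View pics/w18.png

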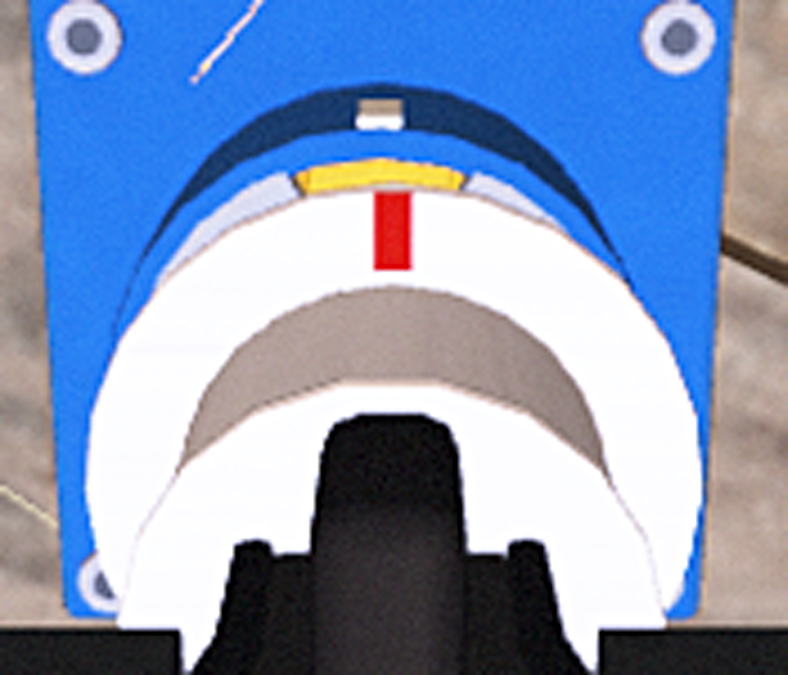

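View pics/s18.png

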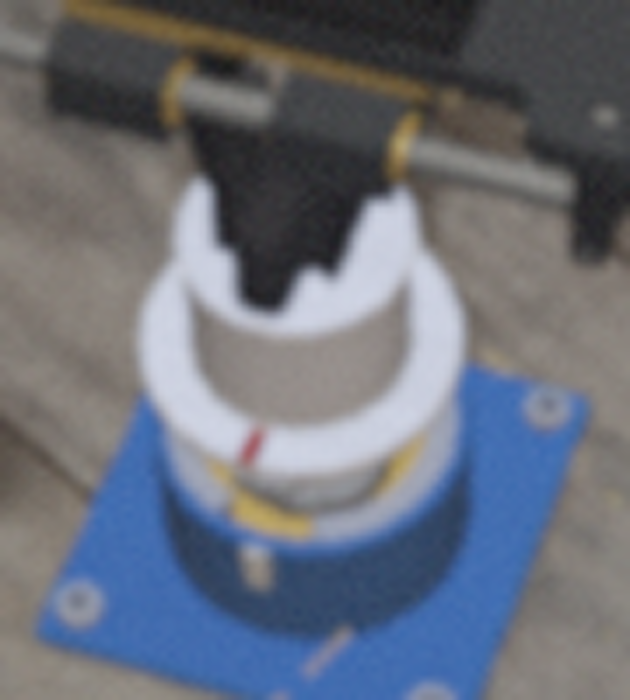

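Request:
jog_arm --commands '[{"translation": [0.6,-1.2,0],"twist": 0},{"translation": [0,0,0],"twist": 0},{"translation": [0,0,0],"twist": 0},{"translation": [0,0,0],"twist": 0}]'

```text
time: 18.1
ee_pos: [0.5267, 0.0133, 0.1321]
eef_rot: [0.377, 0.598, -0.598, -0.377]
ft_force: [0.0, 0.3, -1.6]
width: 0.0134
```

```bash
python3 - <<'E'
from h import *
c=camera("wrist");s=camera("side");st=read_state();p=st["ee_pos"];print(st["time"],p,st["ft_force"])
def mk(c,u0,u1,v0,v1,k,name,zo):
    im=cv2.resize(c["img"][v0:v1,u0:u1,::-1],None,fx=k,fy=k,interpolation=cv2.INTER_CUBIC)
    def circ(r,z,xy,col):
        P=np.array([proj(c,[xy[0]+r*np.cos(a),xy[1]+r*np.sin(a),z]) for a in np.linspace(0,6.3,80)])
        cv2.polylines(im,[((P-(u0,v0)+.5)*k).astype(int)],True,col,1)
    circ(.04,zo+.027,p[:2],(0,0,255));circ(.0405,.052,(.5262,.0134),(0,255,0));circ(.0355,.052,(.5262,.0134),(0,255,0));circ(.0405,.008,(.5262,.0134),(0,255,0))
    cv2.imwrite(name,im)
zo=p[2]-.0739
mk(c,230,405,160,310,4.5,"pics/w19.png",zo);mk(s,240,330,210,310,7,"pics/s19.png",zo)
im=c["img"].astype(int);r=((im[...,0]-im[...,1])>80)&(im[...,2]-im[...,1]>-30);m=np.zeros_like(r);m[195:225,300:335]=1;cents(r&m,c,zo+.027,3)
E
```

```text
18.2 [0.52665235 0.0133112  0.13209627] [-0.58473467 -0.63688789 -2.08883845]
[316.8 210.8] [313 202   9  18 149] [ 0.4954 -0.0008  0.0852]
```

View pics/w19.png

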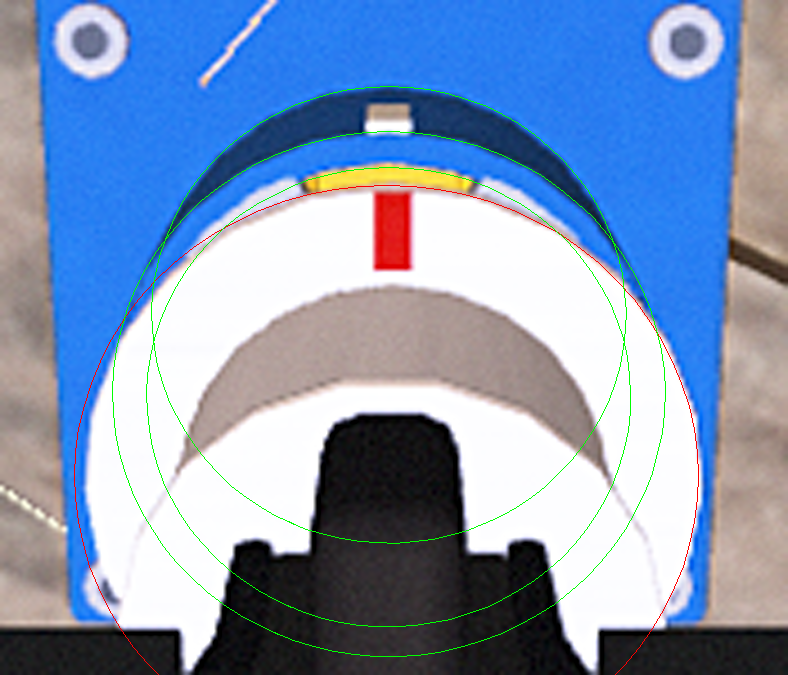

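View pics/s19.png

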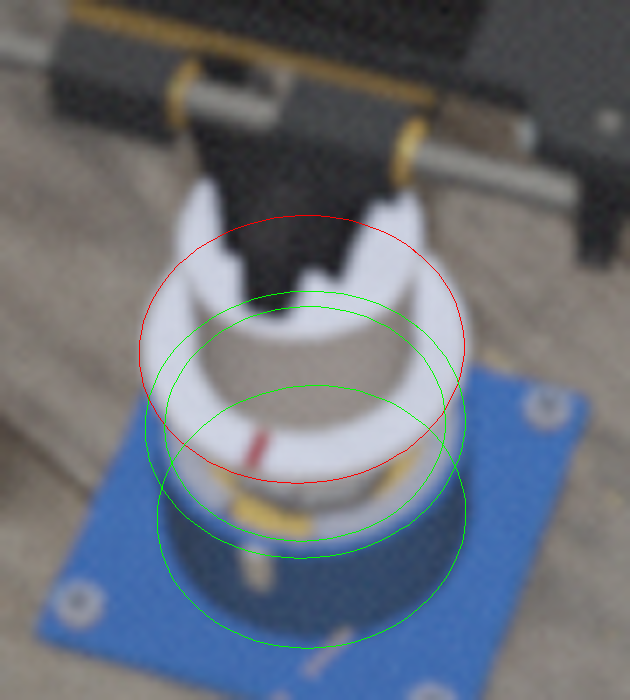

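Request:
jog_arm --commands '[{"translation": [0,-0.5,-4],"twist": 0},{"translation": [0,0,-3],"twist": 0},{"translation": [0,0,-2],"twist": 0},{"translation": [0,0,-1],"twist": 0},{"translation": [0,0,0],"twist": 0},{"translation": [0,0,0],"twist": 0}]'

```text
time: 18.8
ee_pos: [0.5267, 0.0128, 0.1221]
eef_rot: [0.377, 0.598, -0.598, -0.377]
ft_force: [0.4, -0.0, -1.4]
width: 0.0137
```

Request:
jog_arm --commands '[{"translation": [0,0,-1.5],"twist": 0},{"translation": [0,0,-1.5],"twist": 0},{"translation": [0,0,-1],"twist": 0},{"translation": [0,0,0],"twist": 0},{"translation": [0,0,0],"twist": 0}]'

```text
time: 19.3
ee_pos: [0.5267, 0.0128, 0.1181]
eef_rot: [0.377, 0.598, -0.598, -0.377]
ft_force: [-0.3, -0.6, -1.3]
width: 0.0136
```

Request:
jog_arm --commands '[{"translation": [0,0,-2],"twist": 0},{"translation": [0,0,-1.5],"twist": 0},{"translation": [0,0,-1],"twist": 0},{"translation": [0,0,0],"twist": 0},{"translation": [0,0,0],"twist": 0}]'

```text
time: 19.8
ee_pos: [0.5267, 0.0128, 0.1135]
eef_rot: [0.377, 0.598, -0.598, -0.377]
ft_force: [0.3, 0.3, -0.7]
width: 0.0136
```

```bash
python3 - <<'E'
from h import *
c=camera("wrist");s=camera("side");st=read_state();p=st["ee_pos"];print(st["time"],p,st["ft_force"],st["torque"],st["joint_positions"].round(2))
crop(c,230,405,160,310,4.5,"pics/w20.png");crop(s,240,330,210,310,7,"pics/s20.png")
E
```

```text
19.9 [0.52668197 0.01284164 0.11361943] [-0.12369891 -0.08462013 -1.81893261] [ 0.14563904 -0.08589714 -0.01616982] [ 0.82  0.42 -1.1   1.81  0.41  1.16  1.6 ]
```

View pics/w20.png

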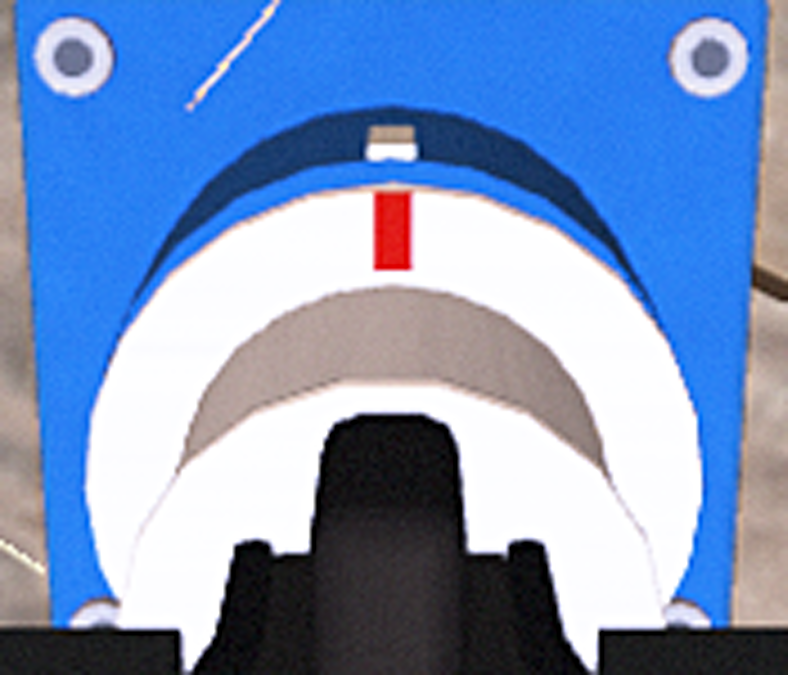

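View pics/s20.png

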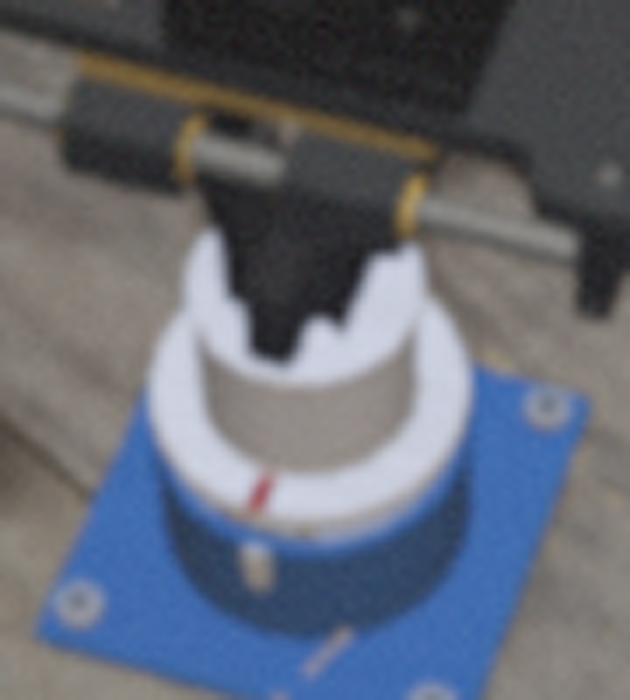

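Request:
jog_arm --commands '[{"translation": [0,0,-1.5],"twist": 0},{"translation": [0,0,-1.5],"twist": 0},{"translation": [0,0,-1.5],"twist": 0},{"translation": [0,0,-1.5],"twist": 0},{"translation": [0,0,-1],"twist": 0},{"translation": [0,0,0],"twist": 0},{"translation": [0,0,0],"twist": 0}]'

```text
time: 20.6
ee_pos: [0.5269, 0.0129, 0.1071]
eef_rot: [0.377, 0.598, -0.598, -0.376]
ft_force: [-2.4, -0.2, 7.6]
width: 0.0135
```

Request:
jog_arm --commands '[{"translation": [0,0,0],"twist": -0.05},{"translation": [0,0,0],"twist": -0.08},{"translation": [0,0,0],"twist": -0.08},{"translation": [0,0,0],"twist": -0.08},{"translation": [0,0,0],"twist": -0.08},{"translation": [0,0,0],"twist": -0.03},{"translation": [0,0,0],"twist": 0}]'

```text
time: 21.3
ee_pos: [0.5276, 0.0131, 0.1075]
eef_rot: [0.489, 0.512, -0.511, -0.488]
ft_force: [-0.7, 1.4, 6.5]
width: 0.0133
```

```bash
python3 - <<'E'
from h import *
st=read_state();p=st["ee_pos"];X=R.from_quat(st["eef_rot"]).as_matrix()[:,0]
print(st["time"],p,np.degrees(np.arctan2(X[1],X[0])),st["ft_force"],st["torque"],st["joint_positions"].round(2),st["width"])
E
```

```text
21.3 [0.52755043 0.01311711 0.10745049] 92.65808229695352 [-0.68189775  1.36168763  6.54539743] [ 0.11918295 -0.00460285  0.07844523] [ 0.75  0.39 -1.02  1.82  0.37  1.14  1.23] 0.013273023562926253
```

Request:
jog_arm --commands '[{"translation": [0,0,0],"twist": -0.08},{"translation": [0,0,0],"twist": -0.1},{"translation": [0,0,0],"twist": -0.1},{"translation": [0,0,0],"twist": -0.1},{"translation": [0,0,0],"twist": -0.1},{"translation": [0,0,0],"twist": -0.1},{"translation": [0,0,0],"twist": -0.1},{"translation": [0,0,0],"twist": -0.1},{"translation": [0,0,0],"twist": -0.08},{"translation": [0,0,0],"twist": -0.04},{"translation": [0,0,0],"twist": 0},{"translation": [0,0,0],"twist": 0}]'

```text
time: 22.5
ee_pos: [0.5275, 0.0138, 0.1075]
eef_rot: [0.662, 0.25, -0.248, -0.662]
ft_force: [-0.8, 1.3, 7.2]
width: 0.0135
```

```bash
python3 - <<'E'
from h import *
c=camera("wrist");s=camera("side");st=read_state();p=st["ee_pos"];X=R.from_quat(st["eef_rot"]).as_matrix()[:,0]
print(st["time"],p,np.degrees(np.arctan2(X[1],X[0])),st["ft_force"],st["torque"],st["joint_positions"].round(2),st["width"])
crop(c,215,420,150,310,3.8,"pics/w21.png");crop(s,240,330,210,310,7,"pics/s21.png")
E
```

```text
22.6 [0.52751948 0.01376785 0.10748403] 41.19849004243115 [-1.10775555  1.82433268  8.04623708] [0.52707934 0.18692994 0.17382562] [ 0.63  0.33 -0.86  1.82  0.28  1.11  0.39] 0.013548420525061776
```

View pics/w21.png

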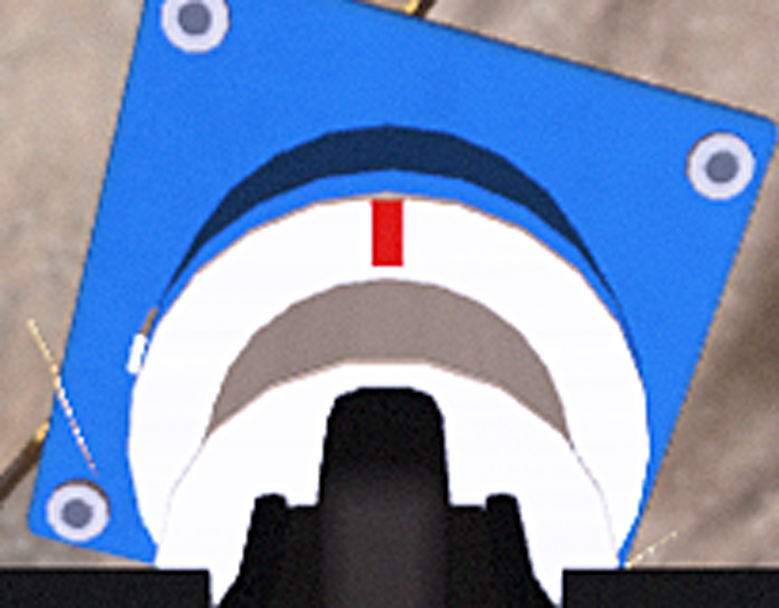

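View pics/s21.png

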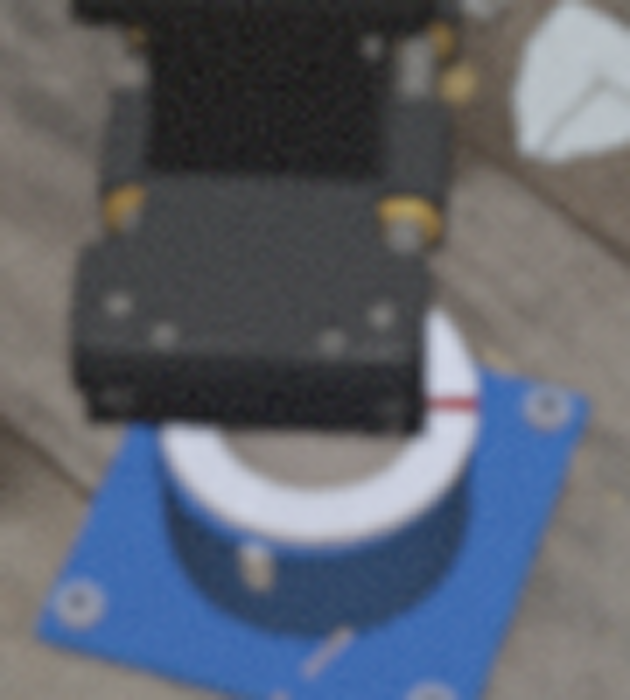

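Request:
jog_arm --commands '[{"translation": [0,0,0],"twist": -0.06},{"translation": [0,0,0],"twist": -0.06},{"translation": [0,0,0],"twist": -0.05},{"translation": [0,0,0],"twist": -0.03},{"translation": [0,0,0],"twist": 0},{"translation": [0,0,0],"twist": 0}]'

```text
time: 23.2
ee_pos: [0.5276, 0.014, 0.1075]
eef_rot: [-0.683, -0.182, 0.181, 0.684]
ft_force: [0.0, 1.9, 6.7]
width: 0.0137
```

```bash
cat > st.py <<'E'
from h import *
st=read_state();p=st["ee_pos"];X=R.from_quat(st["eef_rot"]).as_matrix()[:,0]
print(st["time"],p,np.degrees(np.arctan2(X[1],X[0])),st["ft_force"],st["torque"],st["joint_positions"].round(2),st["width"])
E
python3 st.py
```

```text
23.2 [0.52756268 0.01400066 0.10751857] 29.754729032586944 [0.01969269 1.91729598 6.74007692] [0.6180588  0.12302171 0.25356382] [ 0.6   0.32 -0.82  1.82  0.26  1.11  0.21] 0.013717086419492536
```

Request:
jog_arm --commands '[{"translation": [0,0,0],"twist": -0.02},{"translation": [0,0,0],"twist": -0.02},{"translation": [0,0,0],"twist": 0},{"translation": [0,0,0],"twist": 0}]'

```text
time: 23.6
ee_pos: [0.5276, 0.014, 0.1075]
eef_rot: [-0.687, -0.169, 0.167, 0.687]
ft_force: [-0.6, 3.7, 6.8]
width: 0.0137
```

```bash
python3 st.py
```

```text
23.6 [0.52757203 0.013962   0.10751601] 27.462707743055567 [-0.58301993  3.71055205  6.77746036] [0.65908526 0.06816424 0.21553746] [ 0.6   0.32 -0.82  1.82  0.26  1.11  0.17] 0.013674641860418205
```

Request:
jog_arm --commands '[{"translation": [0,0,0],"twist": -0.02},{"translation": [0,0,0],"twist": -0.02},{"translation": [0,0,0],"twist": 0},{"translation": [0,0,0],"twist": 0}]'

```text
time: 24.0
ee_pos: [0.5276, 0.0139, 0.1075]
eef_rot: [-0.69, -0.155, 0.153, 0.69]
ft_force: [-0.7, 2.7, 7.0]
width: 0.0135
```

```bash
python3 st.py
```

```text
24.0 [0.52760486 0.01390365 0.10749465] 25.161123047244644 [-0.73243588  2.70455057  7.02951714] [ 0.61939654 -0.02761284  0.20909802] [ 0.59  0.32 -0.81  1.82  0.26  1.1   0.13] 0.013466760404240954
```

Request:
jog_arm --commands '[{"translation": [0,0,0],"twist": -0.02},{"translation": [0,0,0],"twist": -0.02},{"translation": [0,0,0],"twist": 0},{"translation": [0,0,0],"twist": 0}]'

```text
time: 24.4
ee_pos: [0.5277, 0.014, 0.1075]
eef_rot: [-0.693, -0.141, 0.139, 0.693]
ft_force: [0.4, 3.7, 6.5]
width: 0.0135
```

```bash
python3 st.py
```

```text
24.4 [0.52769959 0.01400031 0.10752685] 22.88606457430234 [0.44514473 3.65535748 6.52116811] [ 0.67289283 -0.08965374  0.29271268] [ 0.59  0.32 -0.8   1.82  0.25  1.1   0.09] 0.013495121704543367
```

```bash
python3 - <<'E'
from h import *
c=camera("wrist");st=read_state();p=st["ee_pos"]
crop(c,215,420,150,310,3.8,"pics/w22.png")
im=c["img"].astype(int);r=((im[...,0]-im[...,1])>80)&(im[...,2]-im[...,1]>-30);m=np.zeros_like(r);m[195:225,300:335]=1;cents(r&m,c,.06,3)
E
```

```text
[316.  210.7] [312 202   9  18 159] [0.5132 0.0432 0.06  ]
```

View pics/w22.png

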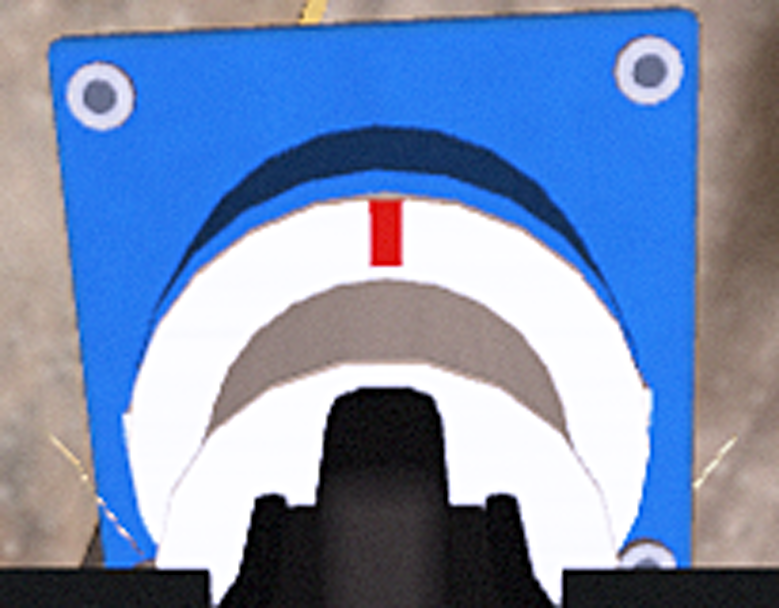

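Request:
jog_arm --commands '[{"translation": [0,0,0],"twist": -0.02},{"translation": [0,0,0],"twist": -0.02},{"translation": [0,0,0],"twist": 0},{"translation": [0,0,0],"twist": 0}]'

```text
time: 24.85
ee_pos: [0.528, 0.0143, 0.1075]
eef_rot: [-0.695, -0.128, 0.125, 0.696]
ft_force: [2.1, 4.6, 5.2]
width: 0.0135
```

```bash
python3 st.py
```

```text
24.85 [0.5280366  0.01430137 0.10754154] 20.592377792687305 [2.08810871 4.62549243 5.23925122] [ 1.16889886 -0.89597199  0.50801673] [ 0.58  0.32 -0.8   1.82  0.25  1.1   0.05] 0.013500544034905932
```

Request:
jog_arm --commands '[{"translation": [0,0,0],"twist": -0.02},{"translation": [0,0,0],"twist": -0.02},{"translation": [0,0,0],"twist": 0},{"translation": [0,0,0],"twist": 0}]'

```text
time: 25.25
ee_pos: [0.5282, 0.0146, 0.1076]
eef_rot: [-0.698, -0.114, 0.111, 0.698]
ft_force: [3.3, 5.1, 4.2]
width: 0.0138
```

```bash
python3 st.py;  python3 - <<'E'
from h import *
c=camera("wrist")
im=c["img"].astype(int);r=((im[...,0]-im[...,1])>80)&(im[...,2]-im[...,1]>-30);m=np.zeros_like(r);m[195:225,300:335]=1;cents(r&m,c,.06,3)
E
```

```text
25.25 [0.52815564 0.01464357 0.10756128] 18.34840998387228 [3.28197134 5.13475047 4.2061637 ] [ 1.34743759 -1.00093649  0.92229721] [ 0.58  0.31 -0.79  1.82  0.25  1.1   0.02] 0.013793383450469775
[315.6 211.5] [312 203   9  18 144] [0.516  0.0443 0.06  ]
```

Request:
jog_arm --commands '[{"translation": [0,0,-1],"twist": 0.02},{"translation": [0,0,-1],"twist": 0},{"translation": [0,0,-1],"twist": 0},{"translation": [0,0,0],"twist": 0},{"translation": [0,0,0],"twist": 0}]'

```text
time: 25.8
ee_pos: [0.5283, 0.0147, 0.1056]
eef_rot: [-0.697, -0.121, 0.118, 0.697]
ft_force: [-1.7, 4.6, 15.1]
width: 0.0132
```

```bash
python3 st.py
```

```text
25.8 [0.52830474 0.01469768 0.10555293] 19.467079736900033 [-1.66082801  4.597658   15.06589267] [1.22932703 0.15671603 0.49925702] [ 0.58  0.32 -0.79  1.83  0.25  1.1   0.03] 0.013160067921197196
```

Request:
jog_arm --commands '[{"translation": [0,0,-0.5],"twist": 0},{"translation": [0,0,-0.5],"twist": 0},{"translation": [0,0,0],"twist": 0},{"translation": [0,0,0],"twist": 0}]'

```text
time: 26.2
ee_pos: [0.5284, 0.0147, 0.1049]
eef_rot: [-0.697, -0.121, 0.118, 0.697]
ft_force: [-2.7, 4.9, 19.6]
width: 0.0137
```

```bash
python3 st.py
```

```text
26.2 [0.5284476  0.01474652 0.10492844] 19.470040118936826 [-2.72155338  4.89919692 19.64662057] [1.1899367  0.53939869 0.47443655] [ 0.58  0.32 -0.79  1.83  0.25  1.1   0.03] 0.013733447579925218
```

Request:
jog_arm --commands '[{"translation": [0,0,-0.5],"twist": 0},{"translation": [0,0,-0.5],"twist": 0},{"translation": [0,0,0],"twist": 0},{"translation": [0,0,0],"twist": 0}]'

```text
time: 26.6
ee_pos: [0.5288, 0.0149, 0.1047]
eef_rot: [-0.697, -0.121, 0.118, 0.697]
ft_force: [-4.1, 4.6, 27.8]
width: 0.0138
```

```bash
python3 st.py
```

```text
26.6 [0.52882973 0.01489318 0.10469543] 19.4740802715224 [-4.11173014  4.55755227 27.76250114] [1.06638116 1.08798996 0.4459852 ] [ 0.58  0.32 -0.79  1.83  0.25  1.09  0.03] 0.013819482095212615
```

```bash
python3 - <<'E'
from h import *
c=camera("wrist");s=camera("side");t=camera("top")
crop(c,215,420,150,310,3.8,"pics/w23.png");crop(s,240,330,210,310,7,"pics/s23.png");cv2.imwrite("pics/t23.png",t["img"][:,:,::-1])
im=c["img"].astype(int);r=((im[...,0]-im[...,1])>80)&(im[...,2]-im[...,1]>-30);m=np.zeros_like(r);m[195:225,300:335]=1;cents(r&m,c,.058,3)
E
python3 st.py
```

```text
[315.4 211.3] [311 203   9  18 148] [0.5159 0.0445 0.058 ]
26.75 [0.52875471 0.01488462 0.10464651] 19.473032260091408 [-4.9057873   6.18282387 27.75911119] [1.07436809 1.10939402 0.45496282] [ 0.58  0.32 -0.79  1.83  0.25  1.09  0.03] 0.013936000037176806
```

View pics/w23.png

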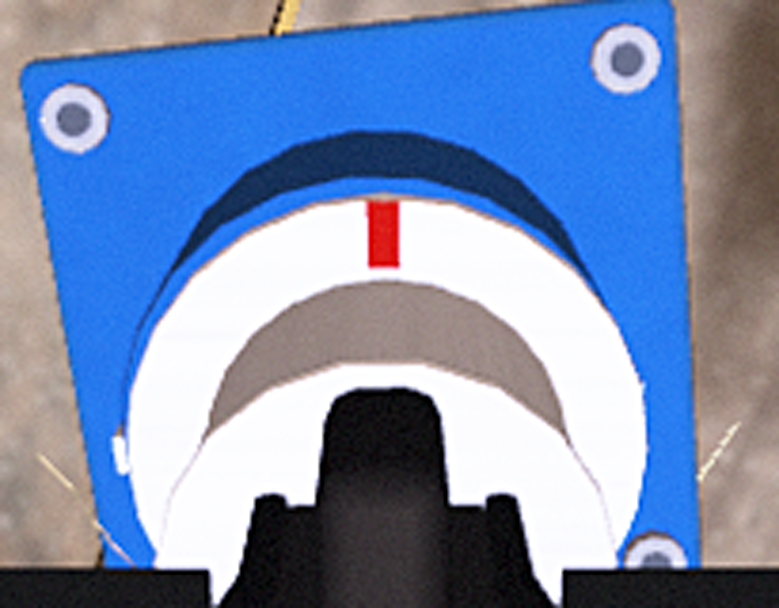

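View pics/s23.png

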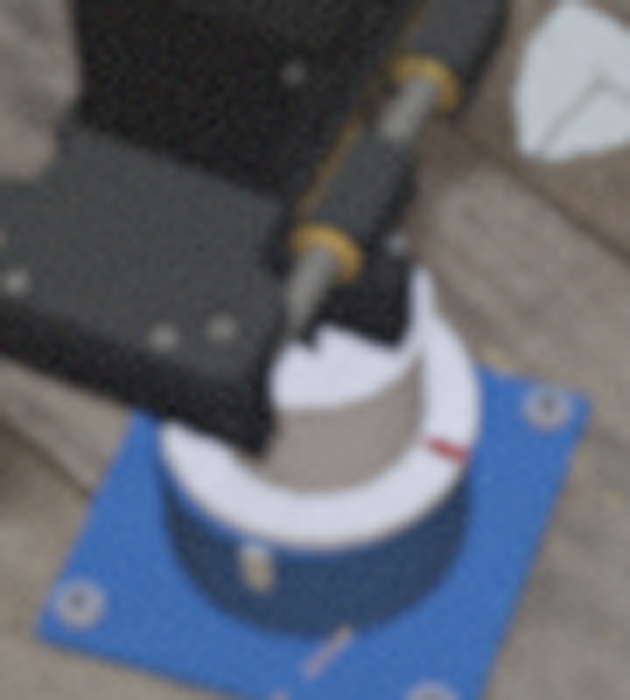

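View pics/t23.png

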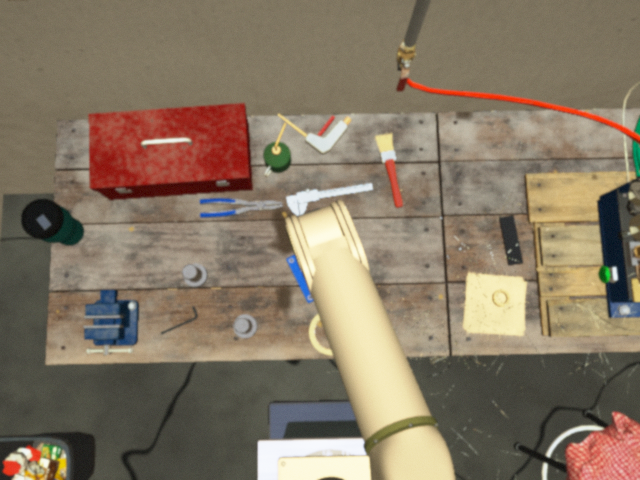

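Request:
jog_arm --commands '[{"translation": [0,0,-0.2],"twist": -0.01},{"translation": [0,0,0],"twist": 0},{"translation": [0,0,0],"twist": 0},{"translation": [0,0,0],"twist": 0},{"translation": [0,0,0],"twist": 0}]'

```text
time: 27.25
ee_pos: [0.5288, 0.015, 0.1046]
eef_rot: [-0.697, -0.118, 0.114, 0.697]
ft_force: [-5.2, 5.2, 28.9]
width: 0.0135
```

```bash
python3 st.py; python3 -c "
from bench import *
print(close_job())"
```

```text
27.25 [0.52883778 0.01495374 0.10461946] 18.924790658418324 [-5.15127106  5.18380775 28.85709531] [1.07849959 1.19493798 0.73719699] [ 0.57  0.32 -0.79  1.83  0.25  1.09  0.02] 0.013518993106306318
the job is handed in; nothing more can be done
None
```

I put the smallest punch, head down, in the brass pocket and released it. I then fitted the cap over it: lugs through the slots, pushed down, and turned clockwise to the stop. I handed the job in at about 27 s of the 58 s, with the gripper still holding the cap.

**Punch:** it made contact at the height expected for the pocket floor, and it did not shift in the image when I let go.

**Turn to the stop:** the tool turned about 1.68 rad from entry, more than the nominal 1.5. I put the extra down to lug play between the dogs, and the wrist image showed the cap slipping less than 1° in the grip. The torque climbed steadily only at the end. It was held at 0.74 N m, against 0.24 N m from the spring.

**Seating:** the height stopped changing while the downward push rose to about 29 N. The cap's origin worked out at about 30.7 mm, against 31 mm when fully home, and the side view shows the collar down on the rim.

**Disagreements:**
- The cameras differed by 1–2 mm on where the pot and cap were.
- The held punch looked about 2° tilted before it was placed.
- The cap sits 1–3 mm off the measured pot centre, with about 5 N of side force in each of x and y.

**Other things on the bench:** in the last top view everything visible was where it started. The arm partly hid the tape roll and the pot.

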